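# Tip the freezer blocks from the scoop tray into the cool box

### The job

The scoop tray of freezer blocks stands on the cool box's shut hatch: carry it by its hoop to the rubber mat, set it down there with all the blocks still in it and let go, and only then slide the hatch fully open. Take the tray again, by its red back handle this time, and tip it low over the opening so that all four blocks slide into the cool box, then set the empty tray back down flat on the mat and let go. Leave the hatch open, and leave the tumblers and the bottle alone.

Things in the scene. Friction and masses are not known exactly. Their poses are not given: they have to be found in the camera images.
- tray: Aluminium scoop tray, 180 long (x) x 110 wide (y), 4 thick; walls 40 high on both sides and at the back; the front end (+x) is fully open: pieces slide out there once it is tipped down 25 to 40 degrees. Origin: centre of the underside, z up. About 0.2 kg, loaded 0.3 kg. A steel hoop (bail) swings on ears over its middle; a red handle leans up and back from its back wall.
- bail: The tray's carrying hoop. Origin on its pivot axis, at tray x = -14, z = 54; the axis is the tray's y; its z points up the hoop to the red bar. Legs at y = +-62. It swings up to 0.6 rad either way with slight friction and stays about where left. Pivot is above the balance point: lifted by the bar, the loaded tray hangs level however the gripper leans, so it cannot be tipped by the bail.
- bail_bar (a point): Middle of the red sleeve on top of the bail: a round bar 16 mm thick, 70 long along the tray's y, 62 mm from the pivot (116 mm above the tray's underside when upright). Pinch it from above across its thickness; lift and carry smoothly.
- tray_handle (a point): Grip point on the red back handle, a flat plate 10 thick, 50 wide (tray y), rising from the back wall's top and leaning backwards 0.70 rad from the tray's vertical. Point at tray x = -115, z = 70; plate ends 24 mm beyond. Pinch across its thickness, fingers coming down along the plate: tilted 40 degrees, pointing down and to the open front. Held firmly (40 N or more) it carries and tips the tray.
- tray_lip (a point): Middle of the open front edge of the tray's underside: tray x = +90, y = 0, z = 0.
- bin: Blue cool box with white rim, fixed, 210 (x) x 400 (y) x 122 high; the sliding hatch on top has its upper face at 130. Origin: centre of the underside. Walls and floor 12 thick, one space inside. The +y half of the top is a fixed white deck; the -y half is the opening, covered by the hatch when shut. At the start the tray stands on the hatch.
- mouth (a point): Centre of the cool box's opening at the height of the walls' top (122 mm): box x = 0, y = -100. With the hatch fully open the free opening reaches from y = -188 to -13 and x = -93 to +93 mm in the box's frame.
- hatch (a joint): How far the hatch has slid open, m, along the box's +y over the fixed deck: 0 shut, 0.185 fully open (end stop). It starts shut or up to 15 mm ajar, resists with about 2 N and stays where left.
- hatch_grip (a point): Middle of the white upright bar on the hatch, 70 long (box x) x 14 thick (box y) x 36 high, at the hatch's right (-y) edge; the point is 24 above the hatch's upper face, 154 above the counter, 12 below the bar's top. Pinch it across its thickness from above and slide.
- mat: Grey rubber bar mat with a black rim, fixed, 260 (its x) x 200 (its y) x 4 thick. Origin: centre of its underside (the upper face is 4 mm higher).
- block0: Reusable freezer block, turquoise hard plastic, 40 (x) x 28 (y) x 18 mm with rounded edges, about 20 g, lying loose in the tray. Origin: centre of its underside as it lies at the start.
- block1: Reusable freezer block, white hard plastic, 40 (x) x 28 (y) x 18 mm with rounded edges, about 20 g, lying loose in the tray. Origin: centre of its underside as it lies at the start.
- block2: Reusable freezer block, green hard plastic, 40 (x) x 28 (y) x 18 mm with rounded edges, about 20 g, lying loose in the tray. Origin: centre of its underside as it lies at the start.
- block3: Reusable freezer block, amber hard plastic, 40 (x) x 28 (y) x 18 mm with rounded edges, about 20 g, lying loose in the tray. Origin: centre of its underside as it lies at the start.
- tumbler_a: Upturned glass tumbler, 68 mm across at the counter, 95 high; a bystander. Origin: centre of the underside.
- tumbler_b: Upturned glass tumbler, 68 mm across at the counter, 95 high; a bystander. Origin: centre of the underside.
- bottle: Green glass bottle with yellow cap, 60 mm across, 160 high; a bystander. Origin: centre of the underside.
Things that resemble listed ones, but are neither listed nor needed, are in the scene too. Of the things shaped like the tray, the aluminium one is meant.

How it is judged:
On the way, in this order (a step that is already met when the one before it is completed fails the run):
1. the gripper carries the loaded tray by its hoop, off the shut hatch (contact force between the fingers and bail above 0.5 N and distance of tray from where it was at the start of the episode above 0.02 m and height (world z) of tray above 0.02 m and value of joint hatch below 0.04 m and x of block0 in the frame of tray between -0.1 and 0.1 m and y of block0 in the frame of tray between -0.06 and 0.06 m and z of block0 in the frame of tray between -0.005 and 0.04 m and x of block1 in the frame of tray between -0.1 and 0.1 m and y of block1 in the frame of tray between -0.06 and 0.06 m and z of block1 in the frame of tray between -0.005 and 0.04 m and x of block2 in the frame of tray between -0.1 and 0.1 m and y of block2 in the frame of tray between -0.06 and 0.06 m and z of block2 in the frame of tray between -0.005 and 0.04 m and x of block3 in the frame of tray between -0.1 and 0.1 m and y of block3 in the frame of tray between -0.06 and 0.06 m and z of block3 in the frame of tray between -0.005 and 0.04 m), for 0.1 s.
2. the tray stands on the mat, let go, with all four blocks in it, while the hatch is still shut (x of tray in the frame of mat between -0.07 and 0.07 m and y of tray in the frame of mat between -0.06 and 0.06 m and z of tray in the frame of mat between 0 and 0.009 m and angle between tray's own z axis and vertical below 0.1 rad and contact force between the fingers and tray below 0.1 N and linear speed of tray below 0.03 m/s and x of block0 in the frame of tray between -0.1 and 0.1 m and y of block0 in the frame of tray between -0.06 and 0.06 m and z of block0 in the frame of tray between -0.005 and 0.04 m and x of block1 in the frame of tray between -0.1 and 0.1 m and y of block1 in the frame of tray between -0.06 and 0.06 m and z of block1 in the frame of tray between -0.005 and 0.04 m and x of block2 in the frame of tray between -0.1 and 0.1 m and y of block2 in the frame of tray between -0.06 and 0.06 m and z of block2 in the frame of tray between -0.005 and 0.04 m and x of block3 in the frame of tray between -0.1 and 0.1 m and y of block3 in the frame of tray between -0.06 and 0.06 m and z of block3 in the frame of tray between -0.005 and 0.04 m and value of joint hatch below 0.04 m), for 0.2 s.
3. the hatch is slid open (at least 160 of its 185 mm) while the loaded tray waits on the mat (value of joint hatch above 0.16 m and x of tray in the frame of mat between -0.07 and 0.07 m and y of tray in the frame of mat between -0.06 and 0.06 m and z of tray in the frame of mat between 0 and 0.009 m and angle between tray's own z axis and vertical below 0.1 rad and x of block0 in the frame of tray between -0.1 and 0.1 m and y of block0 in the frame of tray between -0.06 and 0.06 m and z of block0 in the frame of tray between -0.005 and 0.04 m and x of block1 in the frame of tray between -0.1 and 0.1 m and y of block1 in the frame of tray between -0.06 and 0.06 m and z of block1 in the frame of tray between -0.005 and 0.04 m and x of block2 in the frame of tray between -0.1 and 0.1 m and y of block2 in the frame of tray between -0.06 and 0.06 m and z of block2 in the frame of tray between -0.005 and 0.04 m and x of block3 in the frame of tray between -0.1 and 0.1 m and y of block3 in the frame of tray between -0.06 and 0.06 m and z of block3 in the frame of tray between -0.005 and 0.04 m), for 0.1 s.
4. all four blocks are in the cool box, and the gripper holds the tray tipped (over 0.35 rad), by its back handle (x of block0 in the frame of bin between -0.1 and 0.1 m and y of block0 in the frame of bin between -0.195 and 0.195 m and z of block0 in the frame of bin between 0 and 0.105 m and x of block1 in the frame of bin between -0.1 and 0.1 m and y of block1 in the frame of bin between -0.195 and 0.195 m and z of block1 in the frame of bin between 0 and 0.105 m and x of block2 in the frame of bin between -0.1 and 0.1 m and y of block2 in the frame of bin between -0.195 and 0.195 m and z of block2 in the frame of bin between 0 and 0.105 m and x of block3 in the frame of bin between -0.1 and 0.1 m and y of block3 in the frame of bin between -0.195 and 0.195 m and z of block3 in the frame of bin between 0 and 0.105 m and angle between tray's own z axis and vertical above 0.35 rad and contact force between the fingers and tray above 1 N and contact force between the fingers and bail below 0.5 N), for 0.05 s.
At the end, for the whole second after the job is handed in: All four blocks lie still inside the cool box below its rim; the tray stands flat (within 0.1 rad) on the mat, its centre within 70 mm (mat x) and 60 mm (mat y) of the mat's centre, at rest and let go; the hatch is still open (at least 150 mm) (x of block0 in the frame of bin between -0.1 and 0.1 m and y of block0 in the frame of bin between -0.195 and 0.195 m and z of block0 in the frame of bin between 0 and 0.105 m and x of block1 in the frame of bin between -0.1 and 0.1 m and y of block1 in the frame of bin between -0.195 and 0.195 m and z of block1 in the frame of bin between 0 and 0.105 m and x of block2 in the frame of bin between -0.1 and 0.1 m and y of block2 in the frame of bin between -0.195 and 0.195 m and z of block2 in the frame of bin between 0 and 0.105 m and x of block3 in the frame of bin between -0.1 and 0.1 m and y of block3 in the frame of bin between -0.195 and 0.195 m and z of block3 in the frame of bin between 0 and 0.105 m and x of tray in the frame of mat between -0.07 and 0.07 m and y of tray in the frame of mat between -0.06 and 0.06 m and z of tray in the frame of mat between 0 and 0.009 m and angle between tray's own z axis and vertical below 0.1 rad and contact force between the fingers and tray below 0.1 N and linear speed of tray below 0.03 m/s and value of joint hatch above 0.15 m and angular speed of tray below 0.2 rad/s and linear speed of each of block0, block1, block2, block3 below 0.05 m/s); the robot touches nothing.
It fails at once if the tumbler a is shoved (over 30 mm) or tipped (distance of tumbler_a from where it was at the start of the episode above 0.03 m or angle between tumbler_a's own z axis and vertical above 0.3 rad).
It fails at once if the tumbler b is shoved (over 30 mm) or tipped (distance of tumbler_b from where it was at the start of the episode above 0.03 m or angle between tumbler_b's own z axis and vertical above 0.3 rad).
It fails at once if the bottle is shoved (over 30 mm) or tipped (distance of bottle from where it was at the start of the episode above 0.03 m or angle between bottle's own z axis and vertical above 0.3 rad).
It fails at once if a block is thrown or dropped from high up (over 2.2 m/s) (linear speed of any of block0, block1, block2, block3 above 2.2 m/s).
It also fails if it takes over 72 s, if anything falls off the work surface, if the arm or the gripper's body presses on something with over 40 N, if the wrist force passes 120 N, or if a joint passes its speed limit or range.

### The arm

A 6-joint arm with a two-finger parallel gripper is mounted at the origin on the work surface. World frame = base frame: x ahead of the robot, y to its left, z up, the work surface at z = 0. Lengths are in m, angles in rad, forces in N, time in s.
With the tool pointing down it reaches from about 0.35 to 0.775 m from the base axis. Payload 7.3 kg.
Tool frame: the origin (TCP) lies at the very end of the fingers, on their centre line; the grasp point (between the pads) lies 19 mm behind it; z points along the fingers, y is the line along which they close (so a half turn about z gives the same grasp; the last joint's range is limited). The gripper opens to 92 mm and grips with 3 to 60 N. Pads are 19 mm wide; open, the fingers measure 130 mm over their backs; the gripper's body (75 mm by 190 mm) begins 47 mm behind the grasp point.
Start: joints at [1.018, 0.342, 1.524, -0, 1.275, -0.146], TCP at [0.208, 0.482, 0.206] pointing down, gripper open.
Joint ranges: [-2.53, 2.53], [-0.77, 2.02], [0.04, 2.7], [-1, 4.14], [0.28, 2.66], [-3.11, 3.11]. Speed limits (rad/s): [2.57, 2.57, 3.14, 3.14, 3.14, 3.14].

### API

Orientations are given as a rotation vector (axis times angle).
In Python, from workcell import ctrl gives the robot as it stands.
- The arm moves only by the tool move_arm, never from a script. Its argument "rows" is one flat list of numbers, 6 for each row, row after row: the shift along the tool's x, y, z scaled (see below), then the turn, a rotation vector about the tool's x, y, z scaled (see below). In form: [tx, ty, tz, ax, ay, az, tx, ty, tz, ax, ay, az, ...]. A call has 1 to 5 rows; each row is the pose to reach, as a shift and turn from the pose commanded when the call began, along the tool's axes at that moment, turning the shorter way round; what a row does not reach only later rows make up. The controller multiplies each number of a shift by 0.5 m and each number of a turn by 180 degrees. A row lasts 1/10 s, in which the tool goes at most 50 mm and 8.59 degrees, less where a joint would pass 70% of its speed; a pose out of reach is approached as far as the arm can. A call with a number of a shift or a turn outside -1 to 1 is refused whole. A call with a gripper value outside its range is refused whole. "gripper" is the opening, from -1 (shut) to 1 (fully open), set as the call begins (left out, the last holds). The fingers move at their own pace and stop on an object; the grip force is fixed at half the most. Time passes only in rows, so rows that repeat a pose let the fingers close. It gives the time, the measured TCP pose, the force, the opening and the grip force at its end, in the units of the state.
- ctrl.state(): the state, without advancing time (a new reading comes with each control period).
- ctrl.grab_frame(name): name is "scene" or "side" or "wrist"; returns the picture (400x640x3 uint8, red, green, blue); there is no depth.
- ctrl.camera_info(name): a dict with "mtx" (3x3 intrinsics, pixels), "dist_coeffs" ([k1, k2, p1, p2, k3] as OpenCV has them; the pictures are not rectified), "position" and "rotation" of the camera in the world; the wrist camera has in their place "mount" (4x4, takes a point from camera to tool coordinates, whose origin is the TCP and whose axes are the flange's). Camera axes: x right, y down, z forward; pixel columns grow to the right and rows downward; lengths in m; the calibration is good to about 2 mm. A picture is of the moment at which its call begins: read the wrist's pose just before it. camera_info takes no time and is no camera call.
- ctrl.close_job(): hands the job in; it is judged then, once.
The state is a dict: "clock": time; "joint_pos": joint angles; "joint_vel": joint speeds; "effort": joint torques, N m; "eef_pos": TCP position; "ee_rot": TCP orientation; "contact_force": force on the tool from outside, world axes, zero at the start; "ft_torque": the same for the moment, N m; "finger_gap": finger opening in m; "grasp_force": force on a finger pad.
Only numpy, scipy, OpenCV 4.12 (cv2) and the standard library are available. Lean on these libraries where they do the work, as an engineer would, in place of code of your own. Each camera call takes 0.05 s, during which the arm holds its last target. There are 200 camera calls.

## Working session

There is one attempt and no reset: what is moved stays moved. The work goes in short steps, Python scripts to look and compute and a tool call to move; the robot and the scene stay as the last step left them, time stands still between calls to the robot, and variables do not carry over. Pictures are saved under pics/ and viewed, at most 10 in all, crops included, and the job is handed in when it is done.

Besides the shell and the picture viewer there is one more tool, called by a JSON object that holds its "op" and its "data". move_arm: Moves the arm, as the interface text tells. Its arguments: {"type":"object","properties":{"rows":{"type":"array"},"gripper":{"type":"number"}},"required":["rows"]}

```bash
mkdir -p pics; ls; cat > h.py <<'E'
import numpy as np, cv2
from scipy.spatial.transform import Rotation as R
from workcell import ctrl
def ray(cam,uv,pose=None):
    i=ctrl.camera_info(cam); K=np.array(i["mtx"],float); d=np.array(i["dist_coeffs"],float)
    p=cv2.undistortPoints(np.array(uv,float).reshape(-1,1,2),K,d).reshape(-1,2)
    v=np.c_[p,np.ones(len(p))]
    if "mount" in i:
        s=pose or ctrl.state(); M=np.array(i["mount"]); Rt=R.from_rotvec(s["ee_rot"]).as_matrix()
        Rc=Rt@M[:3,:3]; o=Rt@M[:3,3]+np.array(s["eef_pos"])
    else:
        r=np.array(i["rotation"],float); Rc=r if r.shape==(3,3) else R.from_rotvec(r).as_matrix(); o=np.array(i["position"])
    return o,v@Rc.T
def onz(cam,uv,z,pose=None):
    o,d=ray(cam,uv,pose); return o+d*((z-o[2])/d[:,2])[:,None]
def grab(cam,name):
    f=ctrl.grab_frame(cam); cv2.imwrite(f"pics/{name}.png",f[:,:,::-1]); return f
def rel(pos,rotm):
    "target pose -> shift/turn scaled numbers"
    s=ctrl.state(); Rt=R.from_rotvec(s["ee_rot"])
    t=Rt.inv().apply(np.array(pos)-s["eef_pos"])/0.5
    a=(Rt.inv()*R.from_matrix(rotm)).as_rotvec()/np.pi
    return np.round(np.r_[t,a],3)
E
python3 - <<'E'
from h import *
print(ctrl.state()); 
for c in("scene","side","wrist"): print(ctrl.camera_info(c))
a=grab("scene","s0");b=grab("side","d0")
E
```

```text
pics
{'clock': 0.0, 'joint_pos': array([ 1.01802050e+00,  3.42747418e-01,  1.52504679e+00,  6.09134952e-06,
        1.27541254e+00, -1.45990416e-01]), 'joint_vel': array([-0.00193871, -0.00039667, -0.00128707, -0.00058468, -0.0003673 ,
        0.00085402]), 'effort': array([ 1.46660997e-03, -4.31223929e+01, -2.44227755e+01,  7.19343452e-02,
        5.56252396e-02, -1.28746851e-04]), 'eef_pos': array([0.20745043, 0.48177522, 0.2049218 ]), 'ee_rot': array([-6.34470371e-01, -3.07628678e+00,  2.37866746e-03]), 'contact_force': array([ 0.08808673, -0.72900558,  1.28998732]), 'ft_torque': array([-0.01375455,  0.0085487 ,  0.01044259]), 'grasp_force': 0.0, 'finger_gap': 0.09172566905799122}
{'mtx': array([[411.7849025 ,   0.        , 320.34239863],
       [  0.        , 411.7849025 , 200.7860997 ],
       [  0.        ,   0.        ,   1.        ]]), 'dist_coeffs': array([-0.09532661,  0.        ,  0.        ,  0.        ,  0.        ]), 'position': array([1.28531297, 0.49962722, 0.81189425]), 'rotation': array([-1.12406484, -2.16526527,  1.16271966])}
{'mtx': array([[516.24948955,   0.    
[... 231 characters left out ...]
([ 0.0774045 , -1.15965705,  0.89881442]), 'rotation': array([-2.10842185,  0.38331554, -0.20589495])}
{'mtx': array([[348.95217889,   0.        , 320.67076748],
       [  0.        , 348.95217889, 200.68567942],
       [  0.        ,   0.        ,   1.        ]]), 'dist_coeffs': array([-0.0519102,  0.       ,  0.       ,  0.       ,  0.       ]), 'mount': array([[-4.74862948e-04, -9.54542033e-01, -2.98075966e-01,
         8.15671666e-02],
       [ 9.99999865e-01, -5.15949041e-04,  5.91532517e-05,
        -1.56497997e-04],
       [-2.10256274e-04, -2.98075898e-01,  9.54542149e-01,
        -1.80405036e-01],
       [ 0.00000000e+00,  0.00000000e+00,  0.00000000e+00,
         1.00000000e+00]])}
```

View pics/s0.png

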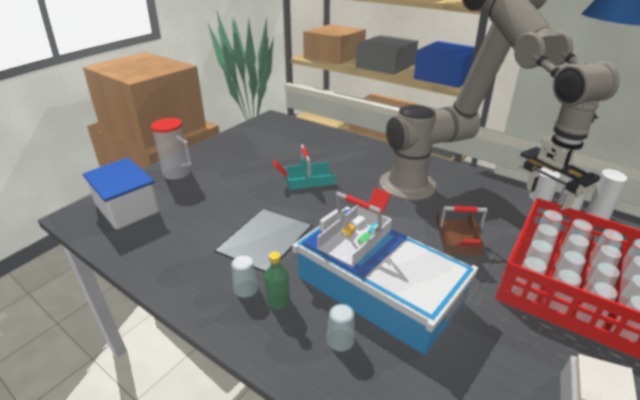

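View pics/d0.png

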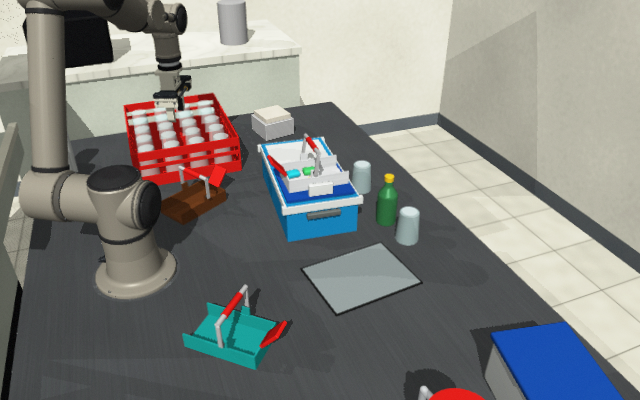

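Scene: mat (light grey) spans corners ≈(217,247),(262,210),(311,225),(272,270); the box with the aluminium tray centred ≈(355,235). Side: mat corners (302,271),(381,243),(422,282),(338,313), box rim (258,145),(287,210),(361,202), tray bail's red bar ≈(311,145), red handle ≈(277,165), hatch bar ≈(320,189).

```bash
python3 - <<'E'
from h import *
np.set_printoptions(precision=4,suppress=True)
print("mat side",onz("side",[(302,271),(381,243),(422,282),(338,313)],.002)[:,:2])
print("mat scene",onz("scene",[(217,247),(262,210),(311,225),(272,270)],.002)[:,:2])
print("bin side",onz("side",[(258,145),(287,210),(361,202)],.122)[:,:2])
print("bin scene",onz("scene",[(295,247),(433,318),(475,268)],.122)[:,:2])
print("hatchbar side",onz("side",[(320,189)],.154))
print("bail side/scene",onz("side",[(311,145)],.246),onz("scene",[(353,200)],.246))
print("handle side/scene",onz("side",[(277,165)],.2),onz("scene",[(379,202)],.2))
print("tumb,bottle",onz("side",[(408,241),(362,190),(386,222)],0),onz("scene",[(245,293),(341,345),(277,303)],0))
s=ctrl.state();print(R.from_rotvec(s["ee_rot"]).as_matrix())
E
```

```text
mat side [[ 0.4177 -0.1539]
 [ 0.6709 -0.118 ]
 [ 0.6949 -0.3071]
 [ 0.447  -0.3325]]
mat scene [[ 0.6781 -0.3153]
 [ 0.4492 -0.3354]
 [ 0.4212 -0.1463]
 [ 0.6575 -0.1111]]
bin side [[ 0.4508  0.3826]
 [ 0.4191 -0.0326]
 [ 0.625  -0.0675]]
bin scene [[ 0.6499 -0.0284]
 [ 0.6674  0.3598]
 [ 0.4604  0.3849]]
hatchbar side [[ 0.524  -0.0106  0.154 ]]
bail side/scene [[0.5322 0.0822 0.246 ]] [[0.5376 0.0727 0.246 ]]
handle side/scene [[0.4299 0.0846 0.2   ]] [[0.4449 0.1003 0.2   ]]
tumb,bottle [[ 0.7498 -0.1351  0.    ]
 [ 0.7458  0.1708  0.    ]
 [ 0.7345 -0.0261  0.    ]] [[ 0.7665 -0.1132  0.    ]
 [ 0.7583  0.1878  0.    ]
 [ 0.7438 -0.0202  0.    ]]
[[-0.9184  0.3957 -0.0007]
 [ 0.3957  0.9184 -0.0013]
 [ 0.0002 -0.0014 -1.    ]]
```

{"op": "move_arm", "data": {"rows": [0, 0, -0.1, 0, 0, 0, 0, 0, -0.2, 0, 0, 0, 0, 0, -0.3, 0, 0, 0, 0, 0, -0.4, 0, 0, 0, 0, 0, -0.4, 0, 0, 0], "gripper": 1}}

```text
clock: 0.6
eef_pos: [0.2085, 0.4835, 0.4127]
ee_rot: [0.634, 3.072, 0.019]
contact_force: [0.5, -0.3, 0.1]
finger_gap: 0.092
grasp_force: 0.0
```

```bash
cat >> h.py <<'E'
def down(yaw):
    "tool down, tool y along world yaw"
    y=np.array([np.cos(yaw),np.sin(yaw),0]); z=np.array([0,0,-1.]); return np.c_[np.cross(y,z),y,z]
E
python3 - <<'E'
from h import *
print(ctrl.state()["eef_pos"], rel([.53,.06,.40],down(-0.1)))
E
```

```text
[0.20848364 0.48350775 0.41270712] [-0.926 -0.524  0.02   0.004 -0.002  0.402]
```

{"op": "move_arm", "data": {"rows": [-0.09, -0.05, 0, 0, 0, 0.04, -0.18, -0.1, 0, 0, 0, 0.08, -0.26, -0.15, 0, 0, 0, 0.12, -0.34, -0.2, 0, 0, 0, 0.16, -0.42, -0.24, 0, 0, 0, 0.2]}}

```text
clock: 1.1
eef_pos: [0.3535, 0.2869, 0.4053]
ee_rot: [-1.561, -2.726, 0.001]
contact_force: [0.3, -0.1, 0.6]
finger_gap: 0.0916
grasp_force: 0.0
```

```bash
python3 - <<'E'
from h import *
print(ctrl.state()["eef_pos"], rel([.53,.06,.40],down(-0.1)))
E
```

```text
[0.35347633 0.28692581 0.40529396] [-0.57   0.075  0.011 -0.     0.     0.201]
```

{"op": "move_arm", "data": {"rows": [-0.09, 0.01, 0, 0, 0, 0.04, -0.18, 0.02, 0, 0, 0, 0.08, -0.27, 0.04, 0.01, 0, 0, 0.12, -0.36, 0.05, 0.01, 0, 0, 0.16, -0.45, 0.06, 0.01, 0, 0, 0.2]}}

```text
clock: 1.6
eef_pos: [0.4944, 0.109, 0.3998]
ee_rot: [-2.327, -2.109, 0.001]
contact_force: [1.6, 0.8, 0.3]
finger_gap: 0.0919
grasp_force: 0.0
```

{"op": "move_arm", "data": {"rows": [-0.06, -0.08, 0, 0, 0, 0, -0.06, -0.08, 0, 0, 0, 0, -0.06, -0.08, 0, 0, 0, 0, -0.06, -0.08, 0, 0, 0, 0]}}

```text
clock: 2.0
eef_pos: [0.4514, 0.0849, 0.401]
ee_rot: [2.321, 2.116, 0.002]
contact_force: [-0.4, 0.0, -0.3]
finger_gap: 0.0918
grasp_force: 0.0
```

```bash
python3 - <<'E'
from h import *
s=ctrl.state(); print(s["eef_pos"],s["ee_rot"],s["joint_pos"])
f=grab("wrist","w0")
E
```

```text
[0.45140126 0.08489946 0.40104098] [2.32083326e+00 2.11626682e+00 1.99798685e-03] [1.85933988e-02 1.39341982e-01 1.26764211e+00 2.75397921e-04
 1.73315390e+00 1.10780136e-01]
```

View pics/w0.png

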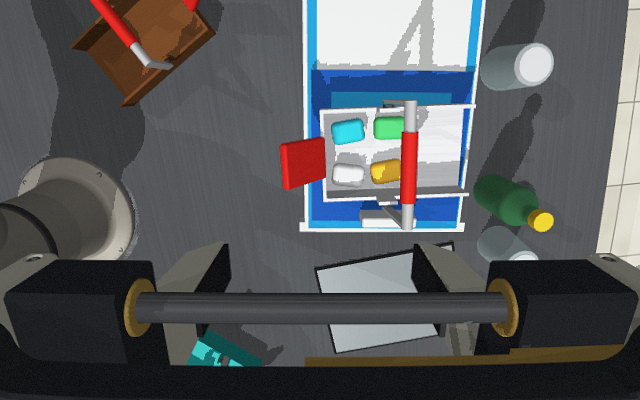

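Wrist view: bail bar (red) from (409,131) to (409,204), leaning forward; handle plate around (303,163); tray walls' back corners (321,109), (326,202), front ends (472,105), (467,194); box rim's near corners (302,227),(463,229); hatch bar ≈(387,216).

```bash
python3 - <<'E'
from h import *
np.set_printoptions(precision=4,suppress=True)
def red(f,box):
    x0,y0,x1,y1=box; h=cv2.cvtColor(f[y0:y1,x0:x1],cv2.COLOR_BGR2HSV); h0=h[:,:,0].astype(int)
    m=(((h0<8)|(h0>172))&(h[:,:,1]>150)&(h[:,:,2]>80)).astype(np.uint8)
    n,l,st,c=cv2.connectedComponentsWithStats(m); 
    for i in range(1,n):
        if st[i,4]>15: 
            r=cv2.minAreaRect(np.argwhere(l==i)[:,::-1].astype(np.float32)); print(box,st[i],c[i]+[x0,y0],np.array(cv2.boxPoints(r)+[x0,y0]).round(1).tolist())
for n,b in (("w0",(270,90,480,240)),("s0",(320,180,395,220)),("d0",(255,125,325,185))): red(cv2.imread(f"pics/{n}.png"),b)
print("rim",onz("wrist",[(302,227),(463,229),(303,60),(482,60)],.125)[:,:2])
print("walls",onz("wrist",[(321,109),(326,202),(472,105),(467,194)],.174)[:,:2])
print("hbar",onz("wrist",[(387,216)],.166))
E
```

```text
(270, 90, 480, 240) [ 130   42   18   72 1128] [408.3679 167.5957] [[399.5, 202.9], [401.3, 131.6], [417.3, 132.0], [415.5, 203.3]]
(270, 90, 480, 240) [  10   47   46   53 1941] [302.3091 161.9279] [[279.1, 139.8], [323.7, 136.7], [327.1, 186.4], [282.5, 189.4]]
(320, 180, 395, 220) [ 26   9  44  21 370] [372.8514 199.127 ] [[345.2, 204.4], [347.6, 185.2], [389.6, 190.4], [387.2, 209.6]]
(255, 125, 325, 185) [51 12 10 14 64] [310.4531 142.4219] [[304.9, 138.4], [309.1, 135.6], [316.9, 147.4], [312.8, 150.2]]
(255, 125, 325, 185) [ 12  30  20  22 125] [276.384 165.232] [[264.8, 158.5], [268.4, 154.5], [288.3, 172.4], [284.7, 176.4]]
rim [[ 0.4158 -0.0122]
 [ 0.6428 -0.0367]
 [ 0.4405  0.206 ]
 [ 0.6616  0.1874]]
walls [[0.4572 0.1476]
 [0.4532 0.0369]
 [0.6295 0.1372]
 [0.6266 0.0311]]
hbar [[0.5285 0.0087 0.166 ]]
```

```bash
python3 - <<'E'
from h import *
np.set_printoptions(precision=4,suppress=True)
def tri(a,b):
    (o1,d1),(o2,d2)=a,b; d1=d1[0]/np.linalg.norm(d1[0]);d2=d2[0]/np.linalg.norm(d2[0])
    t=np.linalg.lstsq(np.c_[d1,-d2],o2-o1,rcond=None)[0]; p,q=o1+d1*t[0],o2+d2*t[1]; return (p+q)/2,np.linalg.norm(p-q)
w=ray("wrist",[(408.4,167.5)]); 
print(tri(w,ray("side",[(310.9,142.9)])))
e=onz("wrist",[(400.5+8,131.8),(408.4,203.1)],.235); print(e,np.linalg.norm(e[0]-e[1]))
p=tri(w,ray("side",[(310.9,142.9)]))[0]
print(rel([p[0],p[1],.30],down(-0.05)))
E
```

```text
(array([0.5356, 0.0887, 0.2495]), np.float64(0.00262003516886554))
[[0.5412 0.1209 0.235 ]
 [0.5397 0.047  0.235 ]] 0.07392188103971611
[ 0.023  0.167  0.202  0.    -0.    -0.013]
```

{"op": "move_arm", "data": {"rows": [0.01, 0.09, 0.05, 0, 0, -0.01, 0.02, 0.165, 0.13, 0, 0, -0.018, 0.02, 0.167, 0.2, 0, 0, -0.018, 0.02, 0.167, 0.28, 0, 0, -0.018, 0.02, 0.167, 0.3, 0, 0, -0.018]}}

```text
clock: 2.55
eef_pos: [0.5334, 0.0875, 0.2462]
ee_rot: [-2.256, -2.179, 0.009]
contact_force: [0.1, -0.3, 0.6]
finger_gap: 0.0918
grasp_force: 0.0
```

{"op": "move_arm", "data": {"rows": [0, 0, 0.02, 0, 0, 0, 0, 0, 0.045, 0, 0, 0, 0, 0, 0.045, 0, 0, 0, 0, 0, 0.045, 0, 0, 0]}}

```text
clock: 2.95
eef_pos: [0.5361, 0.087, 0.23]
ee_rot: [2.259, 2.18, 0.004]
contact_force: [-0.6, 0.2, 0.9]
finger_gap: 0.0917
grasp_force: 0.0
```

```bash
python3 - <<'E'
from h import *
print(ctrl.state()["eef_pos"], rel([.536,.0875,.227],down(-0.035)))
f=grab("wrist","w1")
E
```

```text
[0.53605145 0.08699623 0.22998878] [ 0.001 -0.     0.006  0.001 -0.    -0.   ]
```

View pics/w1.png

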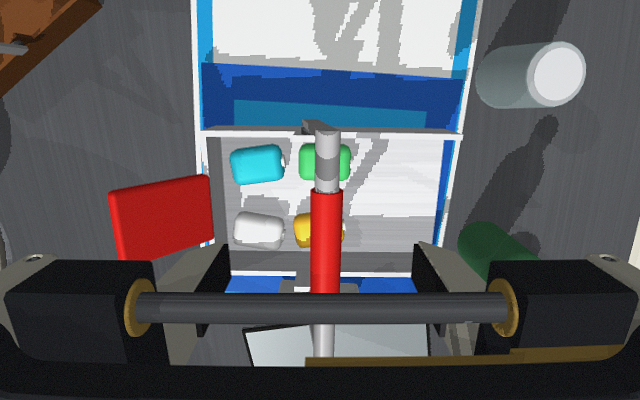

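Bar sits between the open fingers (bar column ≈326, finger middle ≈320). Closing and lifting.

{"op": "move_arm", "data": {"rows": [0, 0, 0.006, 0, 0, 0, 0, 0, 0.006, 0, 0, 0, 0, 0, 0.006, 0, 0, 0, 0, 0, 0.006, 0, 0, 0, 0, 0, 0.006, 0, 0, 0], "gripper": -1}}

```text
clock: 3.5
eef_pos: [0.5352, 0.0868, 0.2252]
ee_rot: [2.261, 2.181, 0.0]
contact_force: [-0.2, -0.2, -0.0]
finger_gap: 0.0565
grasp_force: 0.0
```

{"op": "move_arm", "data": {"rows": [0, 0, 0, 0, 0, 0, 0, 0, 0, 0, 0, 0, 0, 0, -0.005, 0, 0, 0, 0, 0, -0.01, 0, 0, 0, 0, 0, -0.02, 0, 0, 0]}}

```text
clock: 4.0
eef_pos: [0.5351, 0.0868, 0.2353]
ee_rot: [-2.261, -2.181, 0.0]
contact_force: [-0.2, 0.3, 0.5]
finger_gap: 0.0163
grasp_force: 0.0
```

{"op": "move_arm", "data": {"rows": [0, 0, -0.02, 0, 0, 0, 0, 0, -0.045, 0, 0, 0, 0, 0, -0.075, 0, 0, 0, 0, 0, -0.1, 0, 0, 0, 0, 0, -0.12, 0, 0, 0]}}

```text
clock: 4.5
eef_pos: [0.5355, 0.0868, 0.2968]
ee_rot: [2.26, 2.18, 0.002]
contact_force: [0.3, 1.1, 0.2]
finger_gap: 0.0001
grasp_force: 0.0
```

```bash
python3 - <<'E'
from h import *
s=ctrl.state();print(s["eef_pos"], s["finger_gap"],s["contact_force"],rel([.556,-.2275,.3],down(-0.035)))
f=grab("side","d1");f=grab("wrist","w2")
a=cv2.imread("pics/d1.png")[60:340,200:520];b=cv2.resize(cv2.imread("pics/w2.png"),(448,280));cv2.imwrite("pics/c1.png",np.hstack([a,b]))
E
```

```text
[0.53548332 0.08679023 0.29683712] 0.00014540152188544667 [0.34605654 1.06508489 0.19859605] [-0.627  0.064 -0.006  0.001 -0.    -0.   ]
```

View pics/c1.png

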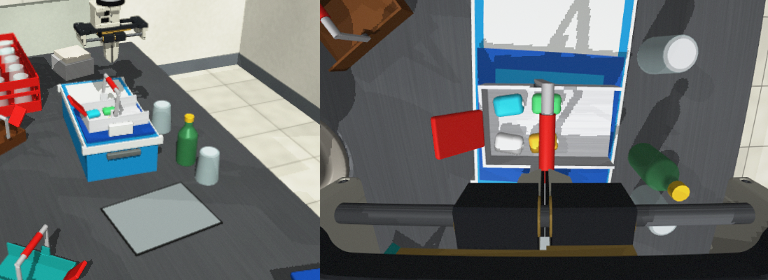

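The fingers were too slow and closed above the bar; the tray is still where it was, undisturbed. Reopen, descend, and wait longer.

{"op": "move_arm", "data": {"rows": [0, 0, 0, 0, 0, 0, 0, 0, 0, 0, 0, 0, 0, 0, 0, 0, 0, 0, 0, 0, 0, 0, 0, 0, 0, 0, 0, 0, 0, 0], "gripper": 0.2}}

```text
clock: 5.1
eef_pos: [0.5351, 0.0868, 0.2949]
ee_rot: [-2.261, -2.181, 0.0]
contact_force: [1.1, -0.2, 0.1]
finger_gap: 0.0359
grasp_force: 0.0
```

{"op": "move_arm", "data": {"rows": [0, 0, 0.0, 0, 0, 0, 0, 0, 0, 0, 0, 0, 0, 0, 0.05, 0, 0, 0, 0, 0, 0.1, 0, 0, 0, 0, 0, 0.135, 0, 0, 0]}}

```text
clock: 5.6
eef_pos: [0.5347, 0.0868, 0.2261]
ee_rot: [-2.26, -2.18, 0.001]
contact_force: [0.5, -0.1, -0.2]
finger_gap: 0.0553
grasp_force: 0.0
```

{"op": "move_arm", "data": {"rows": [0, 0, 0.002, 0, 0, 0, 0, 0, 0.002, 0, 0, 0, 0, 0, 0.002, 0, 0, 0, 0, 0, 0.002, 0, 0, 0, 0, 0, 0.002, 0, 0, 0], "gripper": -1}}

```text
clock: 6.1
eef_pos: [0.5356, 0.0868, 0.2274]
ee_rot: [2.26, 2.18, 0.002]
contact_force: [0.3, -0.6, -0.4]
finger_gap: 0.0193
grasp_force: 0.3
```

{"op": "move_arm", "data": {"rows": [0, 0, 0, 0, 0, 0, 0, 0, 0, 0, 0, 0, 0, 0, 0, 0, 0, 0, 0, 0, 0, 0, 0, 0, 0, 0, 0, 0, 0, 0]}}

```text
clock: 6.6
eef_pos: [0.5357, 0.0868, 0.2272]
ee_rot: [2.26, 2.18, 0.002]
contact_force: [1.0, 0.7, 4.7]
finger_gap: 0.0122
grasp_force: 28.9
```

{"op": "move_arm", "data": {"rows": [0, 0, -0.004, 0, 0, 0, 0, 0, -0.01, 0, 0, 0, 0, 0, -0.018, 0, 0, 0, 0, 0, -0.026, 0, 0, 0, 0, 0, -0.032, 0, 0, 0]}}

```text
clock: 7.1
eef_pos: [0.5352, 0.0868, 0.2429]
ee_rot: [-2.261, -2.181, -0.0]
contact_force: [0.9, -0.5, -2.6]
finger_gap: 0.0125
grasp_force: 27.2
```

```bash
python3 - <<'E'
from h import *
s=ctrl.state();print(s["eef_pos"], s["finger_gap"],s["contact_force"],rel([.556,-.2275,.3],down(-0.035)))
f=grab("side","d2");f=grab("wrist","w3")
a=cv2.imread("pics/d2.png")[60:340,200:520];b=cv2.resize(cv2.imread("pics/w3.png"),(448,280));cv2.imwrite("pics/c2.png",np.hstack([a,b]))
E
```

```text
[0.53519087 0.08678414 0.24288476] 0.012500849417562233 [ 0.88236873 -0.48931027 -2.55238127] [-0.627  0.064 -0.114 -0.    -0.    -0.   ]
```

View pics/c2.png

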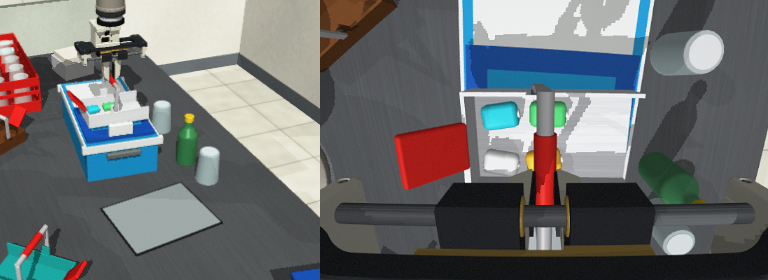

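Bar gripped (force −2.6 N ≈ tray weight, gap 12 mm), tray lifted level with four blocks in it. Lift more and carry.

{"op": "move_arm", "data": {"rows": [0, 0, -0.012, 0, 0, 0, 0, 0, -0.035, 0, 0, 0, 0, 0, -0.065, 0, 0, 0, 0, 0, -0.09, 0, 0, 0, 0, 0, -0.106, 0, 0, 0]}}

```text
clock: 7.7
eef_pos: [0.5357, 0.0868, 0.2976]
ee_rot: [2.26, 2.18, 0.003]
contact_force: [-0.1, -0.5, -2.1]
finger_gap: 0.013
grasp_force: 27.2
```

{"op": "move_arm", "data": {"rows": [-0.004, 0, -0.005, 0, 0, 0, -0.015, 0.002, -0.007, 0, 0, 0, -0.034, 0.003, -0.007, 0, 0, 0, -0.062, 0.006, -0.007, 0, 0, 0, -0.097, 0.01, -0.007, 0, 0, 0]}}

```text
clock: 8.2
eef_pos: [0.5382, 0.037, 0.2986]
ee_rot: [-2.26, -2.181, 0.001]
contact_force: [0.1, -0.3, -2.5]
finger_gap: 0.0126
grasp_force: 27.2
```

{"op": "move_arm", "data": {"rows": [-0.04, 0.004, 0, 0, 0, 0, -0.08, 0.008, 0, 0, 0, 0, -0.12, 0.012, 0, 0, 0, 0, -0.16, 0.016, 0, 0, 0, 0, -0.2, 0.02, 0, 0, 0, 0]}}

```text
clock: 8.7
eef_pos: [0.5445, -0.0642, 0.2986]
ee_rot: [-2.262, -2.18, 0.001]
contact_force: [0.4, 0.1, -3.4]
finger_gap: 0.0123
grasp_force: 27.2
```

{"op": "move_arm", "data": {"rows": [-0.04, 0.004, 0, 0, 0, 0, -0.08, 0.008, 0, 0, 0, 0, -0.12, 0.012, 0, 0, 0, 0, -0.16, 0.016, 0, 0, 0, 0, -0.195, 0.02, 0, 0, 0, 0]}}

```text
clock: 9.2
eef_pos: [0.5508, -0.1622, 0.2986]
ee_rot: [-2.262, -2.179, 0.001]
contact_force: [-0.3, -0.4, -3.6]
finger_gap: 0.0128
grasp_force: 27.3
```

```bash
python3 - <<'E'
from h import *
s=ctrl.state();print(s["eef_pos"], s["finger_gap"],s["contact_force"],rel([.556,-.2275,.104],down(-0.035)))
E
```

```text
[ 0.5507913  -0.16215287  0.2985834 ] 0.012808078484980733 [-0.27240574 -0.39250787 -3.58095863] [-0.13   0.016  0.389 -0.    -0.    -0.001]
```

{"op": "move_arm", "data": {"rows": [-0.035, 0.004, 0.01, 0, 0, 0, -0.065, 0.008, 0.03, 0, 0, 0, -0.09, 0.011, 0.06, 0, 0, 0, -0.11, 0.014, 0.095, 0, 0, 0, -0.123, 0.016, 0.13, 0, 0, 0]}}

```text
clock: 9.7
eef_pos: [0.5568, -0.2229, 0.2323]
ee_rot: [-2.261, -2.18, 0.001]
contact_force: [0.7, 0.6, -3.5]
finger_gap: 0.0126
grasp_force: 27.3
```

{"op": "move_arm", "data": {"rows": [-0.005, 0, 0.035, 0, 0, 0, -0.007, 0, 0.075, 0, 0, 0, -0.007, 0, 0.115, 0, 0, 0, -0.007, 0, 0.15, 0, 0, 0, -0.007, 0, 0.18, 0, 0, 0]}}

```text
clock: 10.2
eef_pos: [0.5563, -0.2252, 0.1419]
ee_rot: [-2.259, -2.18, 0.001]
contact_force: [-0.4, 0.5, -2.9]
finger_gap: 0.0126
grasp_force: 27.3
```

{"op": "move_arm", "data": {"rows": [0, 0, 0.025, 0, 0, 0, 0, 0, 0.045, 0, 0, 0, 0, 0, 0.06, 0, 0, 0, 0, 0, 0.07, 0, 0, 0, 0, 0, 0.073, 0, 0, 0]}}

```text
clock: 10.7
eef_pos: [0.5569, -0.2252, 0.1072]
ee_rot: [-2.261, -2.181, -0.0]
contact_force: [-0.0, 1.1, -2.6]
finger_gap: 0.0129
grasp_force: 27.3
```

```bash
python3 - <<'E'
from h import *
s=ctrl.state();print(s["eef_pos"], s["finger_gap"],s["contact_force"],rel([.556,-.2275,.101],down(-0.035)))
E
```

```text
[ 0.55691682 -0.22515562  0.1072269 ] 0.012856292950465364 [-0.01001006  1.14374369 -2.5591133 ] [-0.005 -0.002  0.012 -0.    -0.    -0.   ]
```

{"op": "move_arm", "data": {"rows": [0, 0, 0.004, 0, 0, 0, 0, 0, 0.007, 0, 0, 0, 0, 0, 0.01, 0, 0, 0, 0, 0, 0.01, 0, 0, 0, 0, 0, 0.01, 0, 0, 0]}}

```text
clock: 11.2
eef_pos: [0.557, -0.2252, 0.1027]
ee_rot: [2.261, 2.181, 0.0]
contact_force: [0.3, -0.3, -3.1]
finger_gap: 0.0127
grasp_force: 27.3
```

{"op": "move_arm", "data": {"rows": [0, 0, 0.002, 0, 0, 0, 0, 0, 0.004, 0, 0, 0, 0, 0, 0.006, 0, 0, 0, 0, 0, 0.006, 0, 0, 0, 0, 0, 0.006, 0, 0, 0]}}

```text
clock: 11.7
eef_pos: [0.5581, -0.2254, 0.1011]
ee_rot: [2.259, 2.179, 0.002]
contact_force: [0.6, 0.5, 4.5]
finger_gap: 0.0128
grasp_force: 28.9
```

{"op": "move_arm", "data": {"rows": [0, 0, 0, 0, 0, 0, 0, 0, 0, 0, 0, 0, 0, 0, 0, 0, 0, 0, 0, 0, 0, 0, 0, 0, 0, 0, 0, 0, 0, 0], "gripper": 0.3}}

```text
clock: 12.2
eef_pos: [0.5569, -0.2252, 0.0994]
ee_rot: [-2.261, -2.181, 0.0]
contact_force: [-0.0, 0.5, -0.8]
finger_gap: 0.048
grasp_force: 0.0
```

{"op": "move_arm", "data": {"rows": [0, 0, -0.02, 0, 0, 0, 0, 0, -0.06, 0, 0, 0, 0, 0, -0.15, 0, 0, 0, 0, 0, -0.25, 0, 0, 0, 0, 0, -0.35, 0, 0, 0]}}

```text
clock: 12.7
eef_pos: [0.5566, -0.225, 0.2772]
ee_rot: [2.261, 2.181, 0.0]
contact_force: [1.4, -0.4, 0.2]
finger_gap: 0.0597
grasp_force: 0.0
```

{"op": "move_arm", "data": {"rows": [0, 0, -0.1, 0, 0, 0, 0, 0, -0.2, 0, 0, 0, 0, 0, -0.22, 0, 0, 0, 0, 0, -0.22, 0, 0, 0]}}

```text
clock: 13.1
eef_pos: [0.5574, -0.2254, 0.3874]
ee_rot: [2.257, 2.177, 0.003]
contact_force: [-0.7, -0.8, -0.8]
finger_gap: 0.0599
grasp_force: 0.0
```

```bash
python3 - <<'E'
from h import *
s=ctrl.state();print(s["eef_pos"],s["ee_rot"])
f=grab("wrist","w4")
E
```

```text
[ 0.55735119 -0.22544491  0.38739556] [2.25736994 2.17740483 0.00253874]
```

View pics/w4.png

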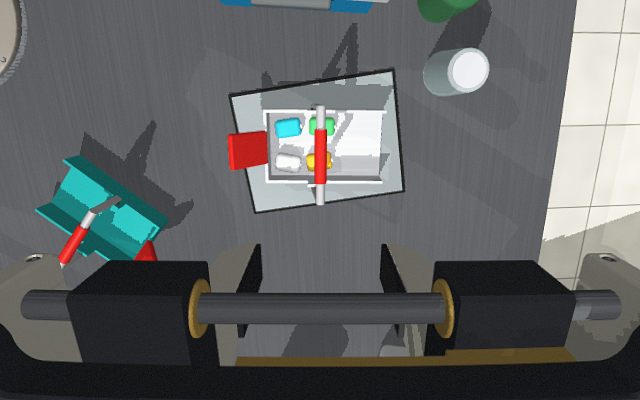

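```bash
python3 - <<'E'
from h import *
np.set_printoptions(precision=4,suppress=True)
m=onz("wrist",[(230,95),(393,69),(404,190),(256,212)],.002); print("mat",m[:,:2],m.mean(0))
print("walls",onz("wrist",[(264,111),(268,183),(386,111),(381,183)],.048)[:,:2])
b=onz("wrist",[(320,130),(320,183)],.12);print("bar",b[:,:2])
print("handle top",onz("wrist",[(228,134),(231,169)],.09)[:,:2])
print(rel([.52,0.0,.33],down(np.pi/2-0.09)))
E
```

```text
mat [[ 0.4182 -0.1426]
 [ 0.6709 -0.1137]
 [ 0.6935 -0.3064]
 [ 0.4416 -0.3362]] [ 0.5561 -0.2247  0.002 ]
walls [[ 0.4766 -0.1671]
 [ 0.4739 -0.2744]
 [ 0.6527 -0.1735]
 [ 0.6468 -0.2807]]
bar [[ 0.5568 -0.1899]
 [ 0.5542 -0.2588]]
handle top [[ 0.432  -0.1934]
 [ 0.4308 -0.2418]]
[ 0.447 -0.09   0.109  0.     0.    -0.483]
```

{"op": "move_arm", "data": {"rows": [0.09, 0, 0, 0, 0, -0.047, 0.18, -0.01, 0, 0, 0, -0.094, 0.27, -0.02, 0, 0, 0, -0.141, 0.36, -0.03, 0, 0, 0, -0.188, 0.44, -0.04, 0, 0, 0, -0.235]}}

```text
clock: 13.65
eef_pos: [0.5437, -0.0025, 0.3822]
ee_rot: [-1.311, -2.85, 0.002]
contact_force: [1.1, 0.2, -0.5]
finger_gap: 0.0596
grasp_force: 0.0
```

```bash
python3 - <<'E'
from h import *
print(ctrl.state()["eef_pos"],rel([.52,0.0,.31],down(np.pi/2-0.09)))
E
```

```text
[ 0.54369229 -0.00251955  0.38218528] [ 0.034 -0.032  0.145 -0.    -0.001 -0.246]
```

{"op": "move_arm", "data": {"rows": [0.01, -0.01, 0.03, 0, 0, -0.047, 0.02, -0.02, 0.07, 0, 0, -0.094, 0.03, -0.03, 0.1, 0, 0, -0.141, 0.034, -0.032, 0.14, 0, 0, -0.188, 0.034, -0.032, 0.145, 0, 0, -0.235]}}

```text
clock: 14.15
eef_pos: [0.5192, -0.0015, 0.3074]
ee_rot: [-0.194, -3.127, -0.001]
contact_force: [-0.2, 0.2, 1.4]
finger_gap: 0.0597
grasp_force: 0.0
```

{"op": "move_arm", "data": {"rows": [0, 0, 0, 0, 0, -0.011, 0, 0, 0, 0, 0, -0.011, 0, 0, 0, 0, 0, -0.011]}}

```text
clock: 14.45
eef_pos: [0.5211, -0.0019, 0.3107]
ee_rot: [-0.152, -3.135, -0.001]
contact_force: [0.5, -0.4, -0.5]
finger_gap: 0.0599
grasp_force: 0.0
```

```bash
python3 - <<'E'
from h import *
s=ctrl.state();print(s["eef_pos"],s["joint_pos"],rel([.52,0.0,.31],down(np.pi/2-0.09)))
f=grab("wrist","w5")
E
```

```text
[ 0.5210503  -0.00190293  0.31074368] [-1.50861064e-01  2.77406455e-01  1.32857322e+00  7.98180395e-05
  1.53838498e+00 -1.62459851e+00] [ 0.002  0.004  0.001  0.    -0.001 -0.002]
```

View pics/w5.png

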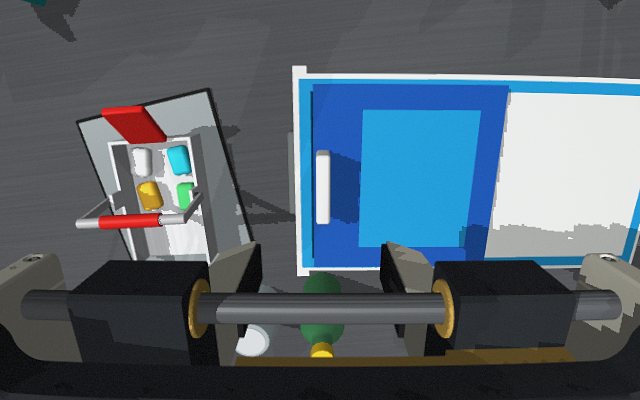

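Wrist view: hatch bar (white) spans (316..330, 151..223), hatch slightly ajar; rim's near edge from (299,78) to (297,268).

```bash
python3 - <<'E'
from h import *
np.set_printoptions(precision=4,suppress=True)
b=onz("wrist",[(323,151),(323,223)],.166);print(b,b.mean(0))
print("rim",onz("wrist",[(299,78),(296,268),(640,84)],.125)[:,:2])
print("deck/hatch edge",onz("wrist",[(509,90),(487,250)],.13)[:,:2])
c=b.mean(0)
print(rel([c[0],c[1],.139],down(np.pi/2-0.09)))
E
```

```text
[[ 0.4927  0.0031  0.166 ]
 [ 0.5644 -0.0037  0.166 ]] [ 0.5286 -0.0003  0.166 ]
rim [[ 0.424  -0.014 ]
 [ 0.6331 -0.0418]
 [ 0.4587  0.3411]]
deck/hatch edge [[0.4544 0.1954]
 [0.6299 0.18  ]]
[-0.015  0.005  0.344  0.    -0.001 -0.002]
```

{"op": "move_arm", "data": {"rows": [-0.015, 0.003, 0.08, 0, 0, 0, -0.015, 0.003, 0.17, 0, 0, 0, -0.015, 0.003, 0.26, 0, 0, 0, -0.015, 0.003, 0.32, 0, 0, 0, -0.015, 0.003, 0.342, 0, 0, 0]}}

```text
clock: 15.0
eef_pos: [0.5272, -0.0009, 0.1378]
ee_rot: [-0.151, -3.132, -0.001]
contact_force: [0.2, -0.0, 0.4]
finger_gap: 0.0601
grasp_force: 0.0
```

{"op": "move_arm", "data": {"rows": [0, 0, 0, 0, 0, 0, 0, 0, 0, 0, 0, 0, 0, 0, 0, 0, 0, 0, 0, 0, 0, 0, 0, 0, 0, 0, 0, 0, 0, 0], "gripper": -1}}

```text
clock: 15.5
eef_pos: [0.5298, -0.0013, 0.1421]
ee_rot: [0.15, 3.136, -0.0]
contact_force: [-0.3, 0.5, 0.2]
finger_gap: 0.0244
grasp_force: 0.0
```

{"op": "move_arm", "data": {"rows": [0, 0, 0, 0, 0, 0, 0, 0, 0, 0, 0, 0, 0, 0, 0, 0, 0, 0, 0, 0, 0, 0, 0, 0, 0, 0, 0, 0, 0, 0]}}

```text
clock: 16.0
eef_pos: [0.5295, -0.0012, 0.1415]
ee_rot: [0.15, 3.137, 0.0]
contact_force: [-0.6, 0.3, 4.2]
finger_gap: 0.0132
grasp_force: 30.0
```

{"op": "move_arm", "data": {"rows": [0, 0.02, 0, 0, 0, 0, 0, 0.06, 0, 0, 0, 0, 0, 0.1, 0, 0, 0, 0, 0, 0.14, 0, 0, 0, 0, 0, 0.18, 0, 0, 0, 0]}}

```text
clock: 16.5
eef_pos: [0.5381, 0.0885, 0.1415]
ee_rot: [0.151, 3.137, -0.002]
contact_force: [0.1, -2.6, 5.3]
finger_gap: 0.0131
grasp_force: 30.0
```

{"op": "move_arm", "data": {"rows": [0, 0.04, 0, 0, 0, 0, 0, 0.08, 0, 0, 0, 0, 0, 0.12, 0, 0, 0, 0, 0, 0.15, 0, 0, 0, 0, 0, 0.165, 0, 0, 0, 0]}}

```text
clock: 17.0
eef_pos: [0.546, 0.1712, 0.1415]
ee_rot: [0.148, 3.137, -0.002]
contact_force: [-2.9, -20.6, 8.6]
finger_gap: 0.0131
grasp_force: 30.0
```

{"op": "move_arm", "data": {"rows": [0, 0.005, 0, 0, 0, 0, 0, 0.01, 0, 0, 0, 0, 0, 0.014, 0, 0, 0, 0, 0, 0.014, 0, 0, 0, 0]}}

```text
clock: 17.4
eef_pos: [0.546, 0.171, 0.1415]
ee_rot: [-0.151, -3.136, 0.018]
contact_force: [-4.7, -24.5, 10.7]
finger_gap: 0.0131
grasp_force: 30.1
```

End stop reached. Release and rise.

{"op": "move_arm", "data": {"rows": [0, -0.014, 0, 0, 0, 0, 0, -0.014, 0, 0, 0, 0, 0, -0.014, 0, 0, 0, 0, 0, -0.014, 0, 0, 0, 0, 0, -0.014, 0, 0, 0, 0], "gripper": 0}}

```text
clock: 17.9
eef_pos: [0.5457, 0.171, 0.1409]
ee_rot: [-0.149, -3.138, -0.0]
contact_force: [-1.0, -0.5, 0.4]
finger_gap: 0.0451
grasp_force: 0.0
```

{"op": "move_arm", "data": {"rows": [0, 0, -0.06, 0, 0, 0, 0, 0, -0.15, 0, 0, 0, 0, 0, -0.25, 0, 0, 0, 0, 0, -0.35, 0, 0, 0, 0, 0, -0.4, 0, 0, 0]}}

```text
clock: 18.4
eef_pos: [0.5466, 0.1711, 0.3461]
ee_rot: [0.149, 3.131, 0.003]
contact_force: [0.5, -0.1, 0.4]
finger_gap: 0.0459
grasp_force: 0.0
```

```bash
cat >> h.py <<'E'
def tilt(yaw,a):
    "tool y in the vertical plane at yaw; tool z points a rad forward of straight down"
    c,s=np.cos(yaw),np.sin(yaw); f=np.array([c,s,0]); k=np.array([0,0,1.])
    z=f*np.sin(a)-k*np.cos(a); y=f*np.cos(a)+k*np.sin(a); return np.c_[np.cross(y,z),y,z]
E
python3 - <<'E'
from h import *
s=ctrl.state();print(s["eef_pos"])
print(rel([.42,-.1,.33],tilt(-.035,.0)))
print(rel([.42,-.1,.33],tilt(-.035,.7)))
E
```

```text
[0.54656184 0.17107888 0.34613709]
[ 0.201 -0.564  0.03   0.002  0.001  0.481]
[ 0.201 -0.564  0.03  -0.176 -0.166  0.46 ]
```

{"op": "move_arm", "data": {"rows": [0.04, -0.09, 0, 0, 0, 0.047, 0.08, -0.18, 0, 0, 0, 0.094, 0.12, -0.27, 0, 0, 0, 0.141, 0.15, -0.36, 0, 0, 0, 0.188, 0.18, -0.45, 0, 0, 0, 0.235]}}

```text
clock: 18.9
eef_pos: [0.4336, -0.0458, 0.3413]
ee_rot: [1.279, 2.869, 0.0]
contact_force: [0.9, -0.5, 0.3]
finger_gap: 0.0459
grasp_force: 0.0
```

```bash
python3 - <<'E'
from h import *
s=ctrl.state();print(s["eef_pos"])
print(rel([.42,-.1,.32],tilt(-.035,.0)))
E
```

```text
[ 0.43362157 -0.04584964  0.34126087]
[-0.062 -0.093  0.043  0.     0.     0.244]
```

{"op": "move_arm", "data": {"rows": [-0.02, -0.02, 0, 0, 0, 0.047, -0.04, -0.05, 0, 0, 0, 0.094, -0.06, -0.09, 0, 0, 0, 0.141, -0.062, -0.093, 0.02, 0, 0, 0.188, -0.062, -0.093, 0.04, 0, 0, 0.244]}}

```text
clock: 19.4
eef_pos: [0.4211, -0.0996, 0.321]
ee_rot: [2.233, 2.209, 0.001]
contact_force: [0.5, 0.5, -0.3]
finger_gap: 0.0461
grasp_force: 0.0
```

```bash
python3 - <<'E'
from h import *
s=ctrl.state();print(s["eef_pos"])
print(rel([.40,-.215,.22],tilt(-.035,.7)))
E
```

```text
[ 0.42109591 -0.09960343  0.3210269 ]
[-0.231 -0.04   0.202 -0.223 -0.003  0.007]
```

{"op": "move_arm", "data": {"rows": [-0.05, -0.008, 0.04, -0.045, 0, 0.001, -0.1, -0.016, 0.08, -0.09, 0, 0.003, -0.15, -0.024, 0.12, -0.135, 0, 0.004, -0.2, -0.032, 0.16, -0.18, 0, 0.006, -0.231, -0.04, 0.2, -0.223, -0.003, 0.007]}}

```text
clock: 19.9
eef_pos: [0.4052, -0.1992, 0.2327]
ee_rot: [1.903, 1.883, 0.585]
contact_force: [0.4, 1.0, -0.7]
finger_gap: 0.0462
grasp_force: 0.0
```

{"op": "move_arm", "data": {"rows": [0, 0, 0, 0, 0, 0]}}

```text
clock: 20.0
eef_pos: [0.4034, -0.1984, 0.2301]
ee_rot: [1.913, 1.885, 0.586]
contact_force: [-0.1, 0.6, 0.6]
finger_gap: 0.0459
grasp_force: 0.0
```

```bash
python3 - <<'E'
from h import *
s=ctrl.state();print(s["eef_pos"],s["joint_pos"])
print(rel([.40,-.215,.22],tilt(-.035,.7)))
print(rel([.404,-.218,.128],tilt(-.035,.7)))
f=grab("wrist","w6")
E
```

```text
[ 0.40337971 -0.19843804  0.23009795] [-1.01132388 -0.05691333  2.10128669  0.65298946  0.89019567 -1.36364946]
[-0.034 -0.016  0.013 -0.038 -0.011  0.003]
[-0.044 -0.11   0.171 -0.038 -0.011  0.003]
```

View pics/w6.png

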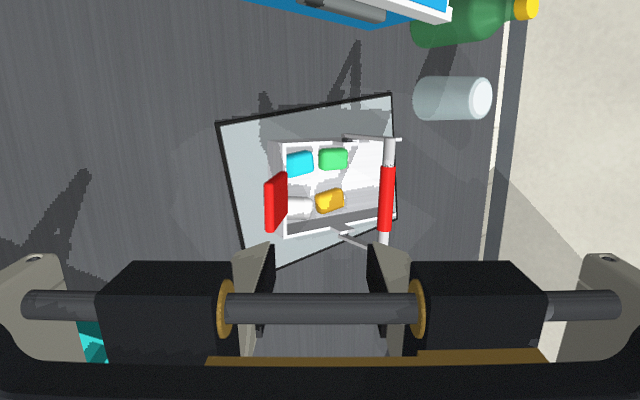

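Tray on mat with four blocks; handle plate seen edge-on at (265..287, 172..232).

```bash
python3 - <<'E'
from h import *
np.set_printoptions(precision=4,suppress=True)
f=cv2.imread("pics/w6.png")[160:245,255:295]; h=cv2.cvtColor(f,cv2.COLOR_BGR2HSV)
m=(((h[:,:,0]<8)|(h[:,:,0]>172))&(h[:,:,1]>150)&(h[:,:,2]>60)).astype(np.uint8)
p=np.argwhere(m)[:,::-1]+[255,160]; print(p.mean(0),p.min(0),p.max(0))
# predicted plate centre (between wall top z44 and end z88) projected
i=ctrl.camera_info("wrist"); s=ctrl.state(); M=np.array(i["mount"]); Rt=R.from_rotvec(s["ee_rot"]).as_matrix()
T=lambda P:(M[:3,:3].T@((Rt.T@(np.array(P)-s["eef_pos"]))-M[:3,3]))
C=np.array([.565,-.2235,.004]);c,sn=np.cos(-.035),np.sin(-.035)
for q in [(-115,0,70),(-130,25,88),(-130,-25,88),(-93,25,44),(-93,-25,44)]:
    q=np.array(q)/1e3; P=C+[c*q[0]-sn*q[1],sn*q[0]+c*q[1],q[2]]
    print(cv2.projectPoints(T(P).reshape(1,3),np.zeros(3),np.zeros(3),i["mtx"],i["dist_coeffs"])[0].ravel())
E
```

```text
[275.3235 200.9365] [264 172] [287 232]
[273.478  200.4402]
[266.6014 181.1648]
[268.264  231.6931]
[280.781  170.0455]
[281.7065 213.8912]
```

{"op": "move_arm", "data": {"rows": [-0.03, -0.03, 0.03, -0.02, -0.005, 0.002, -0.04, -0.06, 0.07, -0.035, -0.01, 0.003, -0.042, -0.09, 0.12, -0.038, -0.01, 0.003, -0.044, -0.105, 0.16, -0.038, -0.011, 0.003, -0.044, -0.105, 0.165, -0.038, -0.011, 0.003]}}

```text
clock: 20.55
eef_pos: [0.408, -0.217, 0.1335]
ee_rot: [1.84, 1.785, 0.652]
contact_force: [0.6, -0.3, 0.3]
finger_gap: 0.0459
grasp_force: 0.0
```

```bash
python3 - <<'E'
from h import *
s=ctrl.state();print(s["eef_pos"],s["joint_pos"])
print(rel([.404,-.2195,.128],tilt(-.035,.7)),rel([.462,-.2195,.0595],tilt(-.035,.7)))
E
```

```text
[ 0.4080161  -0.21704553  0.13351791] [-1.11041011  0.15744989  2.3312085   1.19455652  0.65715519 -2.06951984]
[-0.005 -0.013  0.003 -0.    -0.001  0.001] [-0.002 -0.013  0.183 -0.    -0.001  0.001]
```

{"op": "move_arm", "data": {"rows": [-0.003, -0.013, 0.03, 0, 0, 0, -0.003, -0.013, 0.07, 0, 0, 0, -0.003, -0.013, 0.12, 0, 0, 0, -0.003, -0.013, 0.165, 0, 0, 0, -0.003, -0.013, 0.187, 0, 0, 0]}}

```text
clock: 21.05
eef_pos: [0.4655, -0.2216, 0.0597]
ee_rot: [1.833, 1.783, 0.652]
contact_force: [-0.3, -1.1, 0.3]
finger_gap: 0.046
grasp_force: 0.0
```

{"op": "move_arm", "data": {"rows": [0, 0, 0, 0, 0, 0, 0, 0, 0, 0, 0, 0]}}

```text
clock: 21.25
eef_pos: [0.4637, -0.2216, 0.0602]
ee_rot: [1.835, 1.783, 0.65]
contact_force: [-0.5, -0.9, 0.3]
finger_gap: 0.0456
grasp_force: 0.0
```

```bash
python3 - <<'E'
from h import *
s=ctrl.state();print(s["eef_pos"],s["joint_pos"],s["contact_force"])
print(rel([.462,-.2195,.0595],tilt(-.035,.7)))
f=grab("wrist","w7")
E
```

```text
[ 0.46369611 -0.22158524  0.06017099] [-0.95646581  0.41932438  2.30925244  1.67056243  0.54439786 -2.4817063 ] [-0.50140254 -0.85548703  0.27392251]
[ 0.004 -0.004 -0.001  0.001 -0.     0.002]
```

View pics/w7.png

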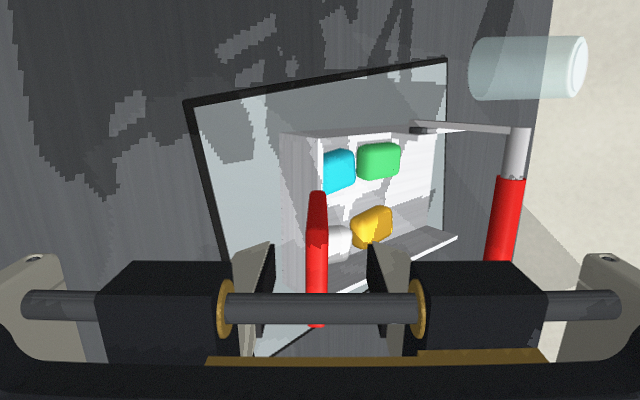

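Plate (col ≈317) centred between the fingers (≈320). Gripping.

{"op": "move_arm", "data": {"rows": [0, 0, 0, 0, 0, 0, 0, 0, 0, 0, 0, 0, 0, 0, 0, 0, 0, 0, 0, 0, 0, 0, 0, 0, 0, 0, 0, 0, 0, 0], "gripper": -1}}

```text
clock: 21.8
eef_pos: [0.4622, -0.222, 0.0589]
ee_rot: [1.838, 1.782, 0.648]
contact_force: [0.4, 0.1, -0.4]
finger_gap: 0.0109
grasp_force: 0.0
```

{"op": "move_arm", "data": {"rows": [0, 0, 0, 0, 0, 0, 0, 0, 0, 0, 0, 0, 0, 0, 0, 0, 0, 0, 0, 0, 0, 0, 0, 0]}}

```text
clock: 22.2
eef_pos: [0.4623, -0.2221, 0.0589]
ee_rot: [1.838, 1.782, 0.648]
contact_force: [-1.7, -1.7, 3.1]
finger_gap: 0.0092
grasp_force: 30.0
```

```bash
cat >> h.py <<'E'
def Tm(Rm,p): T=np.eye(4); T[:3,:3]=Rm; T[:3,3]=p; return T
def trayT(center,yaw,th): return Tm(R.from_euler("ZY",[yaw,th]).as_matrix(),center)
def lipT(bx,z,th,yaw=-.1,mouth=(.5385,.0715)):
    "tray pose with its lip at box x=bx (box y = mouth), height z, tipped th"
    c,s=np.cos(-.1),np.sin(-.1); A=R.from_euler("ZY",[yaw,th]).as_matrix()
    l=np.array([mouth[0]+c*bx,mouth[1]+s*bx,z]); return Tm(A,l-A@[.09,0,0])
def cur(): s=ctrl.state(); return Tm(R.from_rotvec(s["ee_rot"]).as_matrix(),s["eef_pos"])
def togo(tray):
    T=tray@np.load("G.npy"); return rel(T[:3,3],T[:3,:3]),T[:3,3].round(3)
E
python3 - <<'E'
from h import *
s=ctrl.state();print(s["eef_pos"],s["finger_gap"],s["contact_force"])
G=np.linalg.inv(trayT([.565,-.2235,.004],-.035,0))@cur(); np.save("G.npy",G); print(G[:3,3])
print(togo(trayT([.565,-.2235,.104],-.035,0)),togo(lipT(.11,.22,0)))
E
```

```text
[ 0.46225245 -0.22207593  0.05889577] 0.00920178784954302 [-1.67670176 -1.71333138  3.13234959]
[-0.10273445 -0.00217223  0.05489577]
(array([-0.001,  0.129, -0.153,  0.   , -0.   , -0.   ]), array([ 0.462, -0.222,  0.159])) (array([ 0.597,  0.255, -0.352,  0.   , -0.013,  0.016]), array([0.456, 0.078, 0.275]))
```

{"op": "move_arm", "data": {"rows": [0, 0.006, -0.008, 0, 0, 0, 0, 0.02, -0.024, 0, 0, 0, 0, 0.045, -0.053, 0, 0, 0, 0, 0.075, -0.09, 0, 0, 0, 0, 0.1, -0.12, 0, 0, 0]}}

```text
clock: 22.7
eef_pos: [0.4611, -0.221, 0.137]
ee_rot: [1.839, 1.784, 0.647]
contact_force: [-0.5, 0.5, -3.5]
finger_gap: 0.01
grasp_force: 30.0
```

{"op": "move_arm", "data": {"rows": [0.01, 0.025, -0.032, 0, 0, 0, 0.03, 0.05, -0.06, 0, 0, 0, 0.06, 0.065, -0.08, 0, 0, 0, 0.095, 0.08, -0.1, 0, -0.001, 0.001, 0.135, 0.09, -0.12, 0, -0.002, 0.002]}}

```text
clock: 23.2
eef_pos: [0.459, -0.1528, 0.2112]
ee_rot: [1.846, 1.774, 0.644]
contact_force: [0.7, 0.4, -3.7]
finger_gap: 0.0097
grasp_force: 30.0
```

```bash
python3 - <<'E'
from h import *
s=ctrl.state();print(s["joint_pos"],s["finger_gap"],s["contact_force"],s["ft_torque"])
print(togo(lipT(.11,.22,0)))
grab("side","x1"); f=cv2.imread("pics/x1.png")
E
```

```text
[-0.81183639 -0.02492881  2.21466521  0.89996867  0.60696807 -1.4434654 ] 0.009658457529668964 [ 0.6657648   0.41373945 -3.710536  ] [-0.04944025  1.00889511 -0.00558421]
(array([ 0.46 ,  0.064, -0.115, -0.   , -0.012,  0.014]), array([0.456, 0.078, 0.275]))
```

{"op": "move_arm", "data": {"rows": [0.04, 0.005, -0.01, 0, 0, 0.001, 0.09, 0.01, -0.02, 0, -0.002, 0.003, 0.14, 0.018, -0.035, 0, -0.003, 0.004, 0.19, 0.026, -0.05, 0, -0.005, 0.006, 0.24, 0.033, -0.06, 0, -0.006, 0.007]}}

```text
clock: 23.75
eef_pos: [0.4566, -0.032, 0.2438]
ee_rot: [1.868, 1.745, 0.632]
contact_force: [0.3, -0.2, -3.1]
finger_gap: 0.0098
grasp_force: 30.0
```

{"op": "move_arm", "data": {"rows": [0.05, 0.007, -0.012, 0, -0.001, 0.001, 0.1, 0.014, -0.025, 0, -0.003, 0.003, 0.15, 0.021, -0.04, 0, -0.004, 0.005, 0.19, 0.027, -0.05, 0, -0.006, 0.006, 0.215, 0.03, -0.055, 0, -0.006, 0.007]}}

```text
clock: 24.25
eef_pos: [0.4578, 0.0752, 0.2737]
ee_rot: [1.89, 1.715, 0.618]
contact_force: [0.6, 0.3, -2.7]
finger_gap: 0.0098
grasp_force: 30.0
```

```bash
cat >> h.py <<'E'
def cols(f):
    h=cv2.cvtColor(f,cv2.COLOR_BGR2HSV)
    for n,lo,hi in (("turq",85,97),("green",50,75),("amber",15,25)):
        m=((h[:,:,0]>=lo)&(h[:,:,0]<=hi)&(h[:,:,1]>130)&(h[:,:,2]>120)).astype(np.uint8)
        k,l,st,c=cv2.connectedComponentsWithStats(m); print(n,[(c[i].round(),st[i,4]) for i in range(1,k) if st[i,4]>60])
E
python3 - <<'E'
from h import *
s=ctrl.state();print(s["joint_pos"],s["finger_gap"],s["contact_force"],s["ft_torque"])
print(togo(lipT(.11,.22,0)))
grab("wrist","x2"); cols(cv2.imread("pics/w7.png")); cols(cv2.imread("pics/x2.png"))
for a in [(.08,.20,.15),(.05,.18,.3),(.01,.16,.42),(-.01,.15,.52),(-.015,.15,.62)]: print(a,togo(lipT(*a)))
E
```

```text
[ 0.08879139 -0.16658399  2.13086024 -0.26048086  0.50312992  0.37044009] 0.009816816994277763 [ 0.56804902  0.31513964 -2.69709958] [0.04424212 1.0353348  0.08172652]
(array([ 0.004, -0.002, -0.004, -0.001,  0.001,  0.   ]), array([0.456, 0.078, 0.275]))
turq [(array([338., 171.]), np.int32(1184))]
green [(array([378., 161.]), np.int32(1343))]
amber [(array([372., 225.]), np.int32(1086)), (array([220., 312.]), np.int32(223)), (array([422., 315.]), np.int32(162))]
turq [(array([340., 164.]), np.int32(1141))]
green [(array([381., 154.]), np.int32(1237))]
amber [(array([375., 218.]), np.int32(1184)), (array([293., 314.]), np.int32(125)), (array([349., 310.]), np.int32(70))]
(0.08, 0.2, 0.15) (array([ 0.001, -0.024, -0.041,  0.048,  0.   , -0.001]), array([0.436, 0.08 , 0.283]))
(0.05, 0.18, 0.3) (array([ 0.001, -0.039, -0.071,  0.095,  0.001, -0.001]), array([0.421, 0.081, 0.289]))
(0.01, 0.16, 0.42) (array([ 0.001, -0.079, -0.103,  0.134,  0.001, -0.001]), array([0.395, 0.084, 0.289]))
(-0.01, 0.15, 0.52) (array([ 0.001, -0.083, -0.118,  0.165,  0.001, -0.001]), array([0.389, 0.084, 0.293]))
(-0.015, 0.15, 0.62) (array([ 0.   , -0.051, -0.126,  0.197,  0.001, -0.001]), array([0.399, 0.083, 0.307]))
```

{"op": "move_arm", "data": {"rows": [0, -0.006, -0.012, 0.015, 0, 0, 0, -0.015, -0.03, 0.034, 0, 0, 0, -0.024, -0.045, 0.055, 0, 0, 0, -0.032, -0.058, 0.075, 0, 0, 0, -0.039, -0.071, 0.095, 0, 0]}}

```text
clock: 24.8
eef_pos: [0.4199, 0.0783, 0.2883]
ee_rot: [2.089, 1.895, 0.376]
contact_force: [0.1, -0.5, -3.1]
finger_gap: 0.0103
grasp_force: 30.0
```

```bash
python3 - <<'E'
from h import *
s=ctrl.state();print(s["joint_pos"],s["finger_gap"],s["contact_force"])
grab("wrist","x3"); cols(cv2.imread("pics/x3.png"))
for a in [(.05,.18,.3),(.01,.16,.42),(-.01,.15,.52),(-.015,.15,.62)]: print(a,togo(lipT(*a)))
E
```

```text
[ 0.05545981 -0.13392234  1.91123497 -0.07666472  0.97408644  0.18315592] 0.010255580637033693 [ 0.05829132 -0.53450971 -3.14279382]
turq [(array([340., 160.]), np.int32(1137))]
green [(array([381., 152.]), np.int32(1159))]
amber [(array([378., 212.]), np.int32(1216)), (array([293., 314.]), np.int32(164)), (array([349., 314.]), np.int32(141))]
(0.05, 0.18, 0.3) (array([ 0.006, -0.   , -0.   , -0.002,  0.001, -0.   ]), array([0.421, 0.081, 0.289]))
(0.01, 0.16, 0.42) (array([ 0.006, -0.048, -0.019,  0.036,  0.001, -0.   ]), array([0.395, 0.084, 0.289]))
(-0.01, 0.15, 0.52) (array([ 0.006, -0.056, -0.032,  0.068,  0.001, -0.   ]), array([0.389, 0.084, 0.293]))
(-0.015, 0.15, 0.62) (array([ 0.006, -0.027, -0.049,  0.1  ,  0.001, -0.   ]), array([0.399, 0.083, 0.307]))
```

{"op": "move_arm", "data": {"rows": [0.002, -0.018, -0.006, 0.012, 0, 0, 0.004, -0.034, -0.012, 0.024, 0, 0, 0.006, -0.048, -0.019, 0.036, 0, 0, 0.006, -0.053, -0.026, 0.052, 0, 0, 0.006, -0.056, -0.032, 0.068, 0.001, 0]}}

```text
clock: 25.35
eef_pos: [0.3888, 0.0844, 0.2923]
ee_rot: [2.22, 2.014, 0.185]
contact_force: [0.8, 0.3, -3.4]
finger_gap: 0.0099
grasp_force: 30.0
```

```bash
python3 - <<'E'
from h import *
s=ctrl.state();print(s["joint_pos"],s["finger_gap"],s["contact_force"])
grab("wrist","x4"); cols(cv2.imread("pics/x4.png"))
for a in [(-.01,.15,.52),(-.015,.15,.62),(-.015,.148,.7)]: print(a,togo(lipT(*a)))
E
```

```text
[ 0.0446081  -0.07559583  1.79453928 -0.02935619  1.23927518  0.14873698] 0.009877255301324548 [ 0.79459493  0.26628006 -3.43489468]
turq [(array([350., 158.]), np.int32(1593))]
green [(array([399., 150.]), np.int32(983))]
amber [(array([395., 208.]), np.int32(1128)), (array([582., 224.]), np.int32(251)), (array([349., 313.]), np.int32(167)), (array([293., 315.]), np.int32(181))]
(-0.01, 0.15, 0.52) (array([-0.   , -0.001, -0.002,  0.001, -0.   , -0.   ]), array([0.389, 0.084, 0.293]))
(-0.015, 0.15, 0.62) (array([-0.   ,  0.023, -0.024,  0.033,  0.   , -0.   ]), array([0.399, 0.083, 0.307]))
(-0.015, 0.148, 0.7) (array([-0.   ,  0.051, -0.034,  0.058,  0.   , -0.   ]), array([0.412, 0.082, 0.314]))
```

Blocks begin to slide at 30°. Tip further and wait.

{"op": "move_arm", "data": {"rows": [0, 0.008, -0.008, 0.011, 0, 0, 0, 0.016, -0.016, 0.022, 0, 0, 0, 0.023, -0.024, 0.033, 0, 0, 0, 0.023, -0.024, 0.033, 0, 0, 0, 0.023, -0.024, 0.033, 0, 0]}}

```text
clock: 25.9
eef_pos: [0.3987, 0.0834, 0.3063]
ee_rot: [2.279, 2.066, 0.086]
contact_force: [0.1, -0.3, -2.5]
finger_gap: 0.0099
grasp_force: 30.0
```

{"op": "move_arm", "data": {"rows": [0, 0.014, -0.005, 0.012, 0, 0, 0, 0.028, -0.01, 0.025, 0, 0, 0, 0.028, -0.01, 0.025, 0, 0, 0, 0.028, -0.01, 0.025, 0, 0, 0, 0.028, -0.01, 0.025, 0, 0]}}

```text
clock: 26.4
eef_pos: [0.4116, 0.0822, 0.3131]
ee_rot: [2.323, 2.106, 0.006]
contact_force: [-0.0, -0.1, -1.9]
finger_gap: 0.0098
grasp_force: 30.0
```

{"op": "move_arm", "data": {"rows": [0, 0, 0, 0, 0, 0, 0, 0, 0, 0, 0, 0, 0, 0, 0, 0, 0, 0, 0, 0, 0, 0, 0, 0, 0, 0, 0, 0, 0, 0]}}

```text
clock: 26.9
eef_pos: [0.4124, 0.0821, 0.3133]
ee_rot: [2.323, 2.106, 0.006]
contact_force: [-0.7, 1.2, -1.5]
finger_gap: 0.0098
grasp_force: 30.0
```

```bash
python3 - <<'E'
from h import *
s=ctrl.state();print(s["joint_pos"],s["finger_gap"],s["contact_force"])
for c,n in (("wrist","x5"),("scene","x6"),("side","x7")): grab(c,n); print(c);cols(cv2.imread(f"pics/{n}.png"))
print(togo(lipT(-.015,.148,.7)))
E
```

```text
[ 0.01565606  0.07195622  1.57505983 -0.00216636  1.48782093  0.11389282] 0.009766523784194733 [-0.73468525  1.20545628 -1.46069843]
wrist
turq []
green [(array([463., 141.]), np.int32(543))]
amber [(array([457., 166.]), np.int32(519)), (array([612., 236.]), np.int32(287)), (array([293., 314.]), np.int32(175)), (array([349., 314.]), np.int32(167))]
scene
turq [(array([296., 178.]), np.int32(121)), (array([322., 176.]), np.int32(93))]
green []
amber []
side
turq [(array([326., 190.]), np.int32(79)), (array([210., 322.]), np.int32(545)), (array([235., 339.]), np.int32(2355))]
green [(array([389., 192.]), np.int32(145))]
amber []
(array([-0.   , -0.001, -0.002,  0.002,  0.   , -0.001]), array([0.412, 0.082, 0.314]))
```

```bash
python3 - <<'E'
from h import *
np.set_printoptions(precision=3,suppress=True)
def box(P): d=P[:,:2]-[.5485,.171]; c,s=np.cos(-.1),np.sin(-.1); return np.c_[c*d[:,0]+s*d[:,1],-s*d[:,0]+c*d[:,1]]
print("wrist g,a",box(onz("wrist",[(463,141),(457,166)],.03)))
print("side turq",box(onz("side",[(326,190)],.03)))
i=ctrl.camera_info("wrist"); M=np.array(i["mount"]);C=np.linalg.inv(cur()@M)
T=cur()@np.linalg.inv(np.load("G.npy"))
for q in [(.09,.055,0),(.09,-.055,0),(-.085,.05,.004),(-.085,-.05,.004)]:
    p=C@T@np.r_[q,1]; print(q,(T@np.r_[q,1])[:3],cv2.projectPoints(p[:3].reshape(1,3),np.zeros(3),np.zeros(3),i["mtx"],i["dist_coeffs"])[0].ravel())
E
```

```text
wrist g,a [[ 0.065 -0.083]
 [ 0.061 -0.117]]
side turq [[0.066 0.004]]
(0.09, 0.055, 0) [0.531 0.127 0.148] [436.085 118.481]
(0.09, -0.055, 0) [0.519 0.018 0.148] [425.882 223.752]
(-0.085, 0.05, 0.004) [0.399 0.136 0.263] [292.587 137.787]
(-0.085, -0.05, 0.004) [0.389 0.036 0.263] [295.38  273.471]
```

```bash
python3 - <<'E'
from h import *
np.set_printoptions(precision=3,suppress=True)
f=cv2.imread("pics/x5.png");h=cv2.cvtColor(f,cv2.COLOR_BGR2HSV)
q=np.array([(434,122),(424,220),(300,265),(297,142)],np.int32); m=np.zeros(f.shape[:2],np.uint8);cv2.fillPoly(m,[q],1)
t=(h[:,:,0]>80)&(h[:,:,0]<100)&(h[:,:,1]>70)
k,l,st,c=cv2.connectedComponentsWithStats(t.astype(np.uint8)); print([(c[j].round(),st[j,4]) for j in range(1,k) if st[j,4]>60])
g=cv2.cvtColor(f,cv2.COLOR_BGR2GRAY)
print("sat pixels in tray",((h[:,:,1]>70)&(m>0)).sum(), m.sum())
for r in range(130,262,8): print(r,' '.join(f"{g[r,cc]:3d}" for cc in range(290,480,6)))
print(togo(lipT(-.015,.148,.85)))
E
```

```text
[(array([344.,  81.]), np.int32(557)), (array([464.,  13.]), np.int32(1440)), (array([517.,  14.]), np.int32(613)), (array([425., 101.]), np.int32(3625)), (array([507.,  86.]), np.int32(69)), (array([534., 104.]), np.int32(398)), (array([443., 133.]), np.int32(71)), (array([465., 245.]), np.int32(361))]
sat pixels in tray 1473 14549
130 107 115 118 118 119 123 121 119 122 120 121 121 119 120 117 133 194 208 201 149 112  63  80  71 149 175 141  82 170 124 101 106
138 227 227 228 229 229 171 178 178 179 179 182 181 180 193 220 218 221 223 223 220 222 228 215 189 178 140 108 170 193 193 194 148
146 229 234 230 230 224 169 171 174 176 178 175 221 220 223 225 223 222 221 221 222 222 195 176 173 220 104 106 183 193 194 194 180
154 229 233 231 228 220 172 174 172 174 177 181 226 227 229 227 224 221 221 224 223 224 179 179 223 225 104 104 162 108  85 107  56
162 227 234 231 229 221 169 180 177 175 176 176 222 224 228 225 223 223 222 219 220 177 175 215 222 187 105 152 179 180 178 137  58
170 227 233 231 231 223 167 180 175 176 178 178 222 220 223 225 221 220 221 220 177 178 181 180 181 125 1
[... 866 characters left out ...]
 186 181 179 178 176 179 182 183 178 176 177 111 111 109 118  61  64  65  56  60  59
234 226 231 231 239  71  77  76  69 184 181 178 179 183 178 187 177 179 178 145 111 112 112 117 116 113 111 110 106 227  61  57  58
242 227 233 125 241  75  80  78  73 106 193 181 182 176 181 179 119 114 111 115 115 113 111 112 113 108 217 188 141 137 140 141 138
250 116 111 116  16  70  80  81  36 109 109 109 104 110 110 113 116 112 118 109 116 114 111 143 223 238 252 252 252 252 252 252 251
258 113 115 117  22  69  80  79  37 113 116 116 115 112 114 114 112 115 112 109 110 227  87  95  98 101 107 105 105 102 104 106 101
(array([-0.   ,  0.051, -0.031,  0.05 ,  0.   , -0.001]), array([0.438, 0.079, 0.329]))
```

Tray floor is bare; white ≈(469,195), green (463,141), amber (457,166) and turquoise ≈(443,133) all lie in the box beyond the lip. Back to level and to the mat.

```bash
python3 - <<'E'
from h import *
for a in [(.0,.17,.5),(.05,.2,.3),(.11,.22,0)]: print(a,togo(lipT(*a)))
E
```

```text
(0.0, 0.17, 0.5) (array([-0.   , -0.033,  0.005, -0.062, -0.   , -0.001]), array([0.396, 0.084, 0.311]))
(0.05, 0.2, 0.3) (array([-0.   ,  0.017,  0.008, -0.125, -0.   , -0.   ]), array([0.421, 0.081, 0.309]))
(0.11, 0.22, 0) (array([-0.   ,  0.087,  0.077, -0.221, -0.001, -0.   ]), array([0.456, 0.078, 0.275]))
```

{"op": "move_arm", "data": {"rows": [0, -0.017, 0.003, -0.031, 0, 0, 0, -0.033, 0.005, -0.062, 0, 0, 0, -0.008, 0.006, -0.094, 0, 0, 0, 0.017, 0.008, -0.125, 0, 0, 0, 0.04, 0.03, -0.157, 0, 0]}}

```text
clock: 27.55
eef_pos: [0.4335, 0.0802, 0.3003]
ee_rot: [2.019, 1.831, 0.474]
contact_force: [0.4, -1.6, -2.3]
finger_gap: 0.0097
grasp_force: 30.0
```

{"op": "move_arm", "data": {"rows": [0, 0.02, 0.032, -0.032, 0, 0, 0, 0.035, 0.06, -0.064, 0, 0, 0, 0.035, 0.06, -0.064, 0, 0]}}

```text
clock: 27.85
eef_pos: [0.4592, 0.0771, 0.2768]
ee_rot: [1.892, 1.718, 0.619]
contact_force: [-0.6, 0.6, -2.3]
finger_gap: 0.0098
grasp_force: 30.0
```

```bash
python3 - <<'E'
from h import *
print(togo(lipT(.11,.22,0)),togo(trayT([.56,-.2235,.15],-.035,0)),ctrl.state()["eef_pos"])
E
```

```text
(array([ 0.   , -0.007, -0.001, -0.002, -0.   , -0.   ]), array([0.456, 0.078, 0.275])) (array([-0.596, -0.051,  0.147, -0.002,  0.013, -0.016]), array([ 0.457, -0.222,  0.205])) [0.45918375 0.07711648 0.2768325 ]
```

{"op": "move_arm", "data": {"rows": [-0.04, -0.006, 0.008, 0, 0.001, -0.001, -0.1, -0.01, 0.02, -0.001, 0.002, -0.003, -0.16, -0.015, 0.035, -0.001, 0.004, -0.004, -0.22, -0.02, 0.05, -0.002, 0.005, -0.006, -0.28, -0.025, 0.065, -0.002, 0.006, -0.007]}}

```text
clock: 28.35
eef_pos: [0.4596, -0.0373, 0.2527]
ee_rot: [1.872, 1.748, 0.636]
contact_force: [1.4, 1.6, -1.7]
finger_gap: 0.0098
grasp_force: 30.0
```

{"op": "move_arm", "data": {"rows": [-0.06, -0.005, 0.015, 0, 0.001, -0.001, -0.12, -0.01, 0.03, 0, 0.003, -0.003, -0.18, -0.015, 0.045, 0, 0.004, -0.005, -0.24, -0.02, 0.06, 0, 0.006, -0.007, -0.29, -0.024, 0.075, 0, 0.007, -0.008]}}

```text
clock: 28.85
eef_pos: [0.4645, -0.1852, 0.2166]
ee_rot: [1.845, 1.78, 0.649]
contact_force: [1.1, 0.2, -1.7]
finger_gap: 0.0096
grasp_force: 30.0
```

```bash
python3 - <<'E'
from h import *
print(togo(trayT([.56,-.2235,.15],-.035,0)),togo(trayT([.56,-.2235,.009],-.035,0)),ctrl.state()["eef_pos"])
E
```

```text
(array([-0.074, -0.024,  0.01 , -0.001, -0.   , -0.002]), array([ 0.457, -0.222,  0.205])) (array([-0.074, -0.206,  0.226, -0.001, -0.   , -0.002]), array([ 0.457, -0.222,  0.064])) [ 0.4645454  -0.18516895  0.21661145]
```

{"op": "move_arm", "data": {"rows": [-0.03, -0.01, 0.005, 0, 0, 0, -0.06, -0.02, 0.01, -0.001, 0, -0.001, -0.06, -0.02, 0.01, -0.001, 0, -0.001]}}

```text
clock: 29.15
eef_pos: [0.4586, -0.215, 0.2056]
ee_rot: [1.842, 1.779, 0.649]
contact_force: [0.7, -0.8, -2.2]
finger_gap: 0.0096
grasp_force: 30.0
```

```bash
python3 - <<'E'
from h import *
print(togo(trayT([.56,-.2235,.009],-.035,0)),ctrl.state()["eef_pos"])
E
```

```text
(array([-0.014, -0.184,  0.215, -0.   ,  0.   , -0.001]), array([ 0.457, -0.222,  0.064])) [ 0.45856687 -0.21497573  0.20560532]
```

{"op": "move_arm", "data": {"rows": [-0.005, -0.04, 0.046, 0, 0, 0, -0.01, -0.085, 0.1, 0, 0, 0, -0.014, -0.13, 0.15, 0, 0, 0, -0.014, -0.165, 0.19, 0, 0, 0, -0.014, -0.18, 0.21, 0, 0, 0]}}

```text
clock: 29.65
eef_pos: [0.4568, -0.2199, 0.0653]
ee_rot: [1.843, 1.78, 0.649]
contact_force: [-0.5, 0.5, -2.0]
finger_gap: 0.0101
grasp_force: 30.0
```

{"op": "move_arm", "data": {"rows": [0, 0, 0, 0, 0, 0, 0, 0, 0, 0, 0, 0]}}

```text
clock: 29.85
eef_pos: [0.4571, -0.2202, 0.0673]
ee_rot: [1.842, 1.779, 0.649]
contact_force: [0.4, -1.0, -1.5]
finger_gap: 0.0099
grasp_force: 30.0
```

```bash
python3 - <<'E'
from h import *
s=ctrl.state()
print(togo(trayT([.56,-.2235,.004],-.035,0)),s["eef_pos"],s["contact_force"])
E
```

```text
(array([-0.004, -0.01 ,  0.013, -0.   ,  0.   , -0.001]), array([ 0.457, -0.222,  0.059])) [ 0.45706858 -0.2202154   0.06728841] [ 0.36007258 -1.03705744 -1.47862038]
```

{"op": "move_arm", "data": {"rows": [0, -0.004, 0.005, 0, 0, 0, 0, -0.008, 0.01, 0, 0, 0, 0, -0.011, 0.013, 0, 0, 0, 0, -0.011, 0.013, 0, 0, 0]}}

```text
clock: 30.25
eef_pos: [0.4565, -0.2202, 0.0588]
ee_rot: [1.842, 1.778, 0.648]
contact_force: [-1.8, 1.0, 5.7]
finger_gap: 0.0097
grasp_force: 30.0
```

{"op": "move_arm", "data": {"rows": [0, 0, 0, 0, 0, 0, 0, 0, 0, 0, 0, 0, 0, 0, 0, 0, 0, 0, 0, 0, 0, 0, 0, 0, 0, 0, 0, 0, 0, 0], "gripper": -0.1}}

```text
clock: 30.75
eef_pos: [0.4558, -0.2198, 0.0576]
ee_rot: [1.845, 1.78, 0.647]
contact_force: [0.2, -0.3, -1.0]
finger_gap: 0.0405
grasp_force: 0.0
```

{"op": "move_arm", "data": {"rows": [0, 0, -0.03, 0, 0, 0, 0, 0, -0.08, 0, 0, 0, 0, 0, -0.14, 0, 0, 0, 0, 0, -0.2, 0, 0, 0, 0, 0, -0.23, 0, 0, 0]}}

```text
clock: 31.25
eef_pos: [0.3809, -0.2172, 0.1469]
ee_rot: [1.844, 1.78, 0.645]
contact_force: [0.6, -0.7, 0.2]
finger_gap: 0.0415
grasp_force: 0.0
```

```bash
python3 - <<'E'
from h import *
print(rel([.42,-.10,.35],tilt(-.035,.0)),rel([.52,-.04,.37],tilt(-.035,.0)),ctrl.state()["eef_pos"])
E
```

```text
[ 0.236  0.315 -0.267  0.222  0.001 -0.   ] [ 0.363  0.49  -0.172  0.222  0.001 -0.   ] [ 0.3809008  -0.21717615  0.14689827]
```

{"op": "move_arm", "data": {"rows": [0.02, 0.06, -0.07, 0.03, 0, 0, 0.07, 0.12, -0.13, 0.075, 0, 0, 0.13, 0.19, -0.18, 0.12, 0, 0, 0.18, 0.25, -0.23, 0.165, 0, 0, 0.236, 0.315, -0.267, 0.21, 0, 0]}}

```text
clock: 31.75
eef_pos: [0.4031, -0.1545, 0.2456]
ee_rot: [2.033, 2.027, 0.435]
contact_force: [0.8, -0.2, 0.5]
finger_gap: 0.0415
grasp_force: 0.0
```

{"op": "move_arm", "data": {"rows": [0, 0.08, 0, 0.012, 0, 0, 0, 0.16, 0, 0.012, 0, 0, 0, 0.16, 0, 0.012, 0, 0]}}

```text
clock: 32.05
eef_pos: [0.4821, -0.1555, 0.2769]
ee_rot: [2.044, 2.052, 0.407]
contact_force: [-0.3, -0.6, 0.3]
finger_gap: 0.0414
grasp_force: 0.0
```

```bash
python3 - <<'E'
from h import *
np.set_printoptions(precision=3,suppress=True)
s=ctrl.state();print(s["eef_pos"])
grab("wrist","y1"); f=cv2.imread("pics/y1.png"); cols(f)
h=cv2.cvtColor(f,cv2.COLOR_BGR2HSV)
m=(((h[:,:,0]<8)|(h[:,:,0]>172))&(h[:,:,1]>150)&(h[:,:,2]>80)).astype(np.uint8)
k,l,st,c=cv2.connectedComponentsWithStats(m)
for j in range(1,k):
  if st[j,4]>100: print("red",st[j],c[j], onz("wrist",[c[j]],.07)[0,:2], onz("wrist",[c[j]],.12)[0,:2])
print(rel([.50,.06,.40],tilt(-.1,.0)))
E
```

```text
[ 0.482 -0.155  0.277]
turq [(array([ 88., 346.]), np.int32(151))]
green []
amber [(array([343.,   5.]), np.int32(278)), (array([500.,  51.]), np.int32(300)), (array([228., 315.]), np.int32(167)), (array([414., 317.]), np.int32(91))]
red [ 208  207   40   54 1670] [227.74  233.829] [ 0.443 -0.216] [ 0.44  -0.198]
red [327 209  16  64 858] [334.188 241.174] [ 0.571 -0.242] [ 0.551 -0.221]
[ 0.44   0.122 -0.202  0.11  -0.02   0.033]
```

{"op": "move_arm", "data": {"rows": [0.09, 0.02, -0.05, 0.022, 0, 0.006, 0.18, 0.05, -0.1, 0.044, 0, 0.012, 0.27, 0.07, -0.14, 0.066, 0, 0.02, 0.36, 0.1, -0.18, 0.09, -0.01, 0.025, 0.44, 0.122, -0.202, 0.11, -0.02, 0.033]}}

```text
clock: 32.6
eef_pos: [0.4983, 0.0596, 0.4011]
ee_rot: [-2.337, -2.099, 0.008]
contact_force: [1.6, -0.8, 0.7]
finger_gap: 0.041
grasp_force: 0.0
```

{"op": "move_arm", "data": {"rows": [0, 0, 0, 0, 0, 0, 0, 0, 0, 0, 0, 0]}}

```text
clock: 32.8
eef_pos: [0.4988, 0.0596, 0.3986]
ee_rot: [-2.33, -2.105, 0.005]
contact_force: [-0.9, 0.0, 0.8]
finger_gap: 0.0415
grasp_force: 0.0
```

```bash
python3 - <<'E'
from h import *
np.set_printoptions(precision=3,suppress=True)
s=ctrl.state();print(s["eef_pos"],s["ee_rot"],s["contact_force"])
grab("wrist","y2"); f=cv2.imread("pics/y2.png"); h=cv2.cvtColor(f,cv2.COLOR_BGR2HSV)
def box(P): d=P[:,:2]-[.5485,.171]; c,s=np.cos(-.1),np.sin(-.1); return np.c_[c*d[:,0]+s*d[:,1],-s*d[:,0]+c*d[:,1]]
H,S,V=[h[:,:,k].astype(int) for k in range(3)]
for n,m in (("turq",(H>=84)&(H<=97)&(S>130)&(V>70)),("green",(H>=50)&(H<=75)&(S>110)&(V>70)),("amber",(H>=13)&(H<=26)&(S>120)&(V>70)),("white",(S<40)&(V>150)),("redtray",((H<8)|(H>172))&(S>150)&(V>80))):
    k,l,st,c=cv2.connectedComponentsWithStats(m.astype(np.uint8))
    for j in range(1,k):
        if 80<st[j,4]<6000 and c[j][1]<280: print(n,st[j],box(onz("wrist",[c[j]],.03)),onz("wrist",[c[j]],.1)[0,:2])
E
```

```text
[0.499 0.06  0.399] [-2.33  -2.105  0.005] [-0.885  0.014  0.845]
turq [273 180   8  18  83] [[-0.113 -0.187]] [0.429 0.015]
green [376 113  28  24 418] [[ 0.066 -0.085]] [0.593 0.088]
green [ 450  161   61   51 1796] [[ 0.22  -0.183]] [ 0.718 -0.011]
amber [  62    0  119   92 2897] [[-0.335  0.049]] [0.257 0.238]
amber [372 135  28  24 406] [[ 0.061 -0.118]] [0.586 0.059]
amber [498 193  26  22 165] [[ 0.268 -0.209]] [ 0.758 -0.038]
white [ 260    0  186  219 2398] [[ 0.    -0.107]] [0.534 0.074]
white [ 457   22   66   52 1597] [[0.224 0.03 ]] [0.741 0.174]
white [ 89  28  21  23 182] [[-0.37   0.045]] [0.226 0.239]
white [324  54  63  15 887] [[0.009 0.008]] [0.552 0.173]
white [  0 153  16  27 233] [[-0.569 -0.146]] [0.036 0.09 ]
white [392 159  11  26 246] [[ 0.082 -0.16 ]] [0.601 0.021]
white [  48  178   57   83 1565] [[-0.45  -0.256]] [ 0.13  -0.016]
white [396 234  35  27 344] [[ 0.129 -0.29 ]] [ 0.63  -0.096]
white [457 237  58  28 784] [[ 0.263 -0.3  ]] [ 0.746 -0.117]
white [ 292  257   73   36 1446] [[-0.038 -0.355]] [ 0.48  -0.138]
redtray [ 60   0  40  35 515] [[-0.395  0.08 ]] [0.208 0.271]
```

```bash
python3 - <<'E'
from h import *
np.set_printoptions(precision=3,suppress=True)
h0=cv2.cvtColor(cv2.imread("pics/w7.png"),cv2.COLOR_BGR2HSV); print("ref",h0[171,338],h0[180,345])
f=cv2.imread("pics/y2.png"); h=cv2.cvtColor(f,cv2.COLOR_BGR2HSV)
for r in range(70,145,6): print(r,' '.join("%3d/%3d/%3d"%tuple(h[r,c]) for c in range(330,420,7)))
E
```

```text
ref [ 92 193 245] [ 92 193 245]
70 109/208/212 108/209/212 109/205/211 109/209/207 109/205/210 109/204/211 109/209/211 109/205/209 109/205/208 109/208/205 110/201/209 109/200/222 109/206/223
76  99/203/237  99/201/237  99/210/236  98/204/236  99/204/237  98/207/235  99/204/235  98/202/235  99/202/237  99/206/230  98/206/235 100/209/139  99/224/106
82  99/205/236  98/202/236  99/206/237  99/203/236  99/207/237  99/212/235  99/205/236  99/207/236  99/211/235  99/206/235  99/207/235 100/211/116 100/207/107
88  99/202/237  99/206/237  99/206/235  99/203/236  99/203/236  99/207/236  99/209/236  99/204/236  99/205/235  99/207/236  99/206/235  99/245/ 99 100/208/108
94  99/205/236  99/203/236  99/202/237  99/205/236  98/203/237  99/204/236  98/204/236  99/203/236  98/205/235  99/206/235  98/207/234 100/204/105 100/206/109
100  99/205/236  99/204/237  99/206/236  99/207/236  99/207/235  99/202/237  99/207/235  99/205/236  99/207/235  99/206/235  99/206/235  99/205/108 100/212/108
106  99/204/236  99/203/237  99/206/237  99/211/235  99/205/236  99/210/236  99/205/235  99/212/235 100/209/168  
[... 306 characters left out ...]
  70/138/246  68/151/214 101/208/174 100/208/124 100/220/123
124 100/211/163 100/208/168 100/215/164 100/204/169 100/205/167 100/209/181 100/209/182  69/149/233  70/140/246  70/143/245  70/140/246 100/208/124 100/211/123
130 100/211/169 100/209/168 100/208/167 100/207/169 100/211/167 100/206/183 100/209/182  99/206/173  70/142/247  70/140/247  68/152/228 100/214/124 100/209/123
136 100/206/168 100/208/168 100/212/167 100/210/169  99/218/165 100/208/183 100/211/181  21/200/194  99/ 72/138  72/156/106 100/212/168  99/217/126 100/209/122
142 100/209/170 100/212/165 100/218/165 100/211/168 100/211/167 100/207/182 100/180/173  22/188/228  22/187/229  21/198/221 100/211/181 100/205/117  99/216/123
```

```bash
python3 - <<'E'
from h import *
np.set_printoptions(precision=3,suppress=True)
def box(P): d=P[:,:2]-[.5485,.171]; c,s=np.cos(-.1),np.sin(-.1); return np.c_[c*d[:,0]+s*d[:,1],-s*d[:,0]+c*d[:,1]]
grab("side","z1");grab("scene","z2")
for n,cam in (("d0","side"),("x7","side"),("z1","side"),("s0","scene"),("x6","scene"),("z2","scene"),("x5",None),("y2",None),("y1",None),("x4",None)):
    h=cv2.cvtColor(cv2.imread(f"pics/{n}.png"),cv2.COLOR_BGR2HSV); H,S,V=[h[:,:,k].astype(int) for k in range(3)]
    k,l,st,c=cv2.connectedComponentsWithStats(((H>=89)&(H<=95)&(S>120)&(V>60)).astype(np.uint8))
    for j in range(1,k):
        if st[j,4]>15: print(n,st[j],np.median(h[l==j],axis=0),box(onz(cam,[c[j]],.03))[0] if cam else "", onz(cam,[c[j]],.02)[0,:2] if cam else "")
E
```

```text
d0 [287 169  13  10  90] [ 93. 208. 222.] [-0.013  0.139] [0.555 0.328]
d0 [207 302  10   5  17] [ 89. 212. 153.] [-0.344 -0.433] [ 0.164 -0.214]
d0 [242 311   8  10  19] [ 89. 214. 149.] [-0.27  -0.492] [ 0.232 -0.281]
d0 [189 315  30  30 358] [ 89. 214. 163.] [-0.364 -0.515] [ 0.136 -0.295]
d0 [221 318  48  40 770] [ 89. 214. 163.] [-0.288 -0.556] [ 0.208 -0.344]
d0 [194 342   9   9  20] [ 89. 213. 148.] [-0.385 -0.558] [ 0.11  -0.337]
x7 [322 187   9   9  71] [ 93. 210. 219.] [ 0.064 -0.002] [0.618 0.178]
x7 [207 302  17   6  23] [ 89. 211. 162.] [-0.337 -0.436] [ 0.17  -0.218]
x7 [183 315  36  31 399] [ 89. 214. 169.] [-0.365 -0.513] [ 0.135 -0.294]
x7 [264 319  12   8  21] [ 89. 211. 164.] [-0.217 -0.526] [ 0.282 -0.321]
x7 [220 320  47  40 867] [ 89. 214. 169.] [-0.287 -0.556] [ 0.209 -0.344]
z1 [322 187   9   9  72] [ 93.  209.5 220.5] [ 0.064 -0.002] [0.619 0.178]
z1 [213 304  12   4  18] [ 89.  212.  159.5] [-0.329 -0.442] [ 0.178 -0.225]
z1 [182 315  37  30 357] [ 89. 214. 168.] [-0.366 -0.515] [ 0.133 -0.295]
z1 [258 317  13   5  20] [ 89. 211. 162.] [-0.231 -0.514] [ 0.269 -0.307]
z1 [220 319  50  40 785] [ 89. 214. 168.] [-0.288 -0.556] [ 0.208 -0.345]
s0 [287 161  48  28 871] [ 89. 144. 116.] [-0.293 -0.516] [ 0.191 -0.324]
s0 [370 223   6   8  21] [ 94. 139. 219.] [-0.187 -0.152] [0.336 0.033]
x6 [287 161  48  28 874] [ 89. 143. 118.] [-0.293 -0.516] [ 0.191 -0.323]
z2 [287 161  48  28 884] [ 89. 146. 118.] [-0.293 -0.515] [ 0.191 -0.323]
x5 [462  83  18   3  32] [ 93.  199.  224.5]  
y2 [385  72  17   4  51] [ 93. 197. 232.]  
y1 [ 76 321  29  39 581] [ 89. 198.  74.]  
x4 [ 326  139   49   43 1675] [ 93. 198. 222.]
```

All four blocks are confirmed in the box (turquoise at box (0.064, 0.0), seen just under the hatch edge by the side and wrist cameras). The tray is released on the mat and the arm is clear.

```bash
python3 -c "
from workcell import ctrl
print(ctrl.close_job())"
```

```text
the job is handed in; nothing more can be done
None
```

I handed the job in at about 33 s of the 72 s allowed, with no verdict returned: all four blocks are in the cool box, the hatch is open against its end stop, the empty tray stands released on the mat, and I kept clear of the tumblers and bottle.

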